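# Load the blank-drying vacuum chamber and set its bleed screw

## Task

Get the vacuum chamber ready for a batch of olive-wood blanks: first brush it out with the long brush, twice right down to the floor and back up to the mouth, and stand the brush back in its tin. Then gather the loose blanks into the scoop with the ones already in it, pour the whole batch from the scoop through the mouth of the chamber, put the empty scoop back down flat on the bench, and set the lid squarely on the chamber. Last, turn the red bleed screw clockwise until it bottoms, then back it off half a turn, and leave the figure, glue bottle and mallet alone.

Things in the scene. Friction and masses are not known exactly. Their poses are not given: they have to be found in the camera images.
- chamber_rim (a point): Clear acrylic vacuum chamber, an upright open cylinder: inside diameter 116 mm, outside 128 mm, rim 150 mm above the bench. This point is the centre of its mouth, level with the rim. z is up. It is fixed on a grey board (150 x 475 mm, 12 mm thick, long axis y); the valve stands on the same board 160 mm from the chamber towards -y, a blue pump (165 mm along y, 90 mm wide, 121 mm high, centred 299 mm off towards -y and 29 mm towards +x).
- chamber_floor (a point): Centre of the chamber's inner floor, 130 mm below the mouth and 20 mm above the bench; same axes as chamber_rim.
- bleed (a joint): Bleed screw on top of the brass valve: its opening in rad. 0 = screwed right in, bottomed on a hard stop; grows as it is turned counter-clockwise seen from above (right-hand thread; the screw rises 5 mm per turn), to 8.5 at most. Stays where it is left; turning takes about 0.05 N m. 3.14 is half a turn open.
- bleed_grip (a point): Red knob of the bleed screw: an upright bar 50 mm long, 15 mm thick and 34 mm high on a disc 44 mm across. This point is on the screw's axis, just above half-way up the bar (106 mm above the bench when bottomed; the bar's top is 14 mm higher). x is along the bar, y across it; z is up and is the axis of turning.
- lid_knob (a point): Aluminium lid, a disc 142 mm across and 12 mm thick with a flat rubber underside (no spigot), lying on the bench; 0.4 kg. This point is the centre of its round black knob (32 mm across, from 22 to 48 mm above the lid's underside), 35 mm above the underside. z is up.
- lid_seat (a point): Centre of the lid's underside. On the chamber it lies level with chamber_rim.
- brush_grip (a point): Long round brush, 190 mm, standing head down in a tin; 0.14 kg. This point is in its straight round wooden handle (20 mm across, from 68 to 190 mm above its foot), 168 mm above the foot. z runs along the handle, away from the head.
- brush_tip (a point): Centre of the brush's flat foot. The head is 88 mm across and 68 mm high.
- tin_floor (a point): Yellow and blue paint tin, fixed, open at the top, home of the brush. This point is the centre of its inner floor, 4 mm above the bench; inside diameter 102 mm, outside 108 mm, rim 105 mm above the bench.
- scoop_grip (a point): Wooden grip of a steel scoop (an open chute, 0.24 kg, standing on the bench): a straight bar 70 mm long, 16 mm thick, 28 mm high, of ordinary friction. This point is its centre, 34 mm above the scoop's underside. x runs along the scoop from its outlet to the grip, y across it, z up.
- scoop_mid (a point): Centre of the trough's floor (upper face, 3 mm above the underside), 120 mm from scoop_grip towards the outlet; same axes. The trough is a straight channel open at the top and at the outlet: 160 mm long, 64 mm wide inside, walls 3 mm thick, their tops 46 mm above the underside, closed at the grip end. Smooth: blanks slide once it is tilted some 20 degrees.
- scoop_lip (a point): Middle of the outlet edge of the trough's floor, 80 mm from scoop_mid; the blanks leave here, towards -x.
- blank1_mid (a point): Olive-wood blank, a square bar 60 x 22 x 22 mm with white waxed ends, 35 g; starts in the scoop, lying along it. This point is its centre; x is along the bar.
- blank2_mid (a point): Olive-wood blank, a square bar 60 x 22 x 22 mm with white waxed ends, 35 g; starts in the scoop, lying along it. This point is its centre; x is along the bar.
- blank3_mid (a point): Olive-wood blank, a square bar 60 x 22 x 22 mm with white waxed ends, 35 g; starts on the bench, lying on a side; may be absent. This point is its centre; x is along the bar.
- blank4_mid (a point): Olive-wood blank, a square bar 60 x 22 x 22 mm with white waxed ends, 35 g; starts on the bench, lying on a side; may be absent. This point is its centre; x is along the bar.
- blank5_mid (a point): Olive-wood blank, a square bar 60 x 22 x 22 mm with white waxed ends, 35 g; starts on the bench, lying on a side; may be absent. This point is its centre; x is along the bar.
- figure_mid (a point): Bystander: carved robed figure, 150 mm high, 66 mm across, standing; this point 75 mm up.
- glue_mid (a point): Bystander: white glue bottle, 130 mm high, 54 mm across, standing; this point 65 mm up.
- mallet_mid (a point): Bystander: carver's round mallet, lying, 250 mm long, head 72 mm thick; this point on its axis near the middle, handle towards +x.
Not all that is in view belongs to the job. Leave any black or blue look-alike of the part that bears blank4_mid alone.

How it is judged:
By the outcome, as a careful person would: the job done as asked, in the order asked, and still so for the second after the job is handed in, with the robot touching nothing.
Of blank3, blank4, blank5 only 1 to 3 are there at a start; the rules pass over those that are not, and their reading is None.
At some moment in a run one of blank3, blank4, blank5, lid may be knocked a few centimetres aside while the robot is not near it.
It also fails if it takes over 210 s, if anything falls off the work surface, if the arm or the gripper's body presses on something with over 40 N, if the wrist force passes 120 N, or if a joint passes its speed limit or range.

## Robot

A 6-joint arm with a two-finger parallel gripper is mounted at the origin on the work surface. World frame = base frame: x ahead of the robot, y to its left, z up, the work surface at z = 0. Lengths are in m, angles in rad, forces in N, time in s.
With the tool pointing down it reaches from about 0.25 to 0.775 m from the base axis. Payload 4 kg.
Tool frame: the origin (TCP) lies at the very end of the fingers, on their centre line; the grasp point (between the pads) lies 19 mm behind it; z points along the fingers, y is the line along which they close (so a half turn about z gives the same grasp; the last joint's range is limited). The gripper opens to 85 mm and grips with 20 to 120 N. Pads are 22 mm wide; open, the fingers measure 114 mm over their backs; the gripper's body (76 mm by 85 mm) begins 54 mm behind the grasp point. The pads swing forward as they close: fully open they stand 13 mm farther back than shut.
Start: joints at [-1.445, 0.087, 1.371, -0, 1.684, -0.103], TCP at [0.125, -0.536, 0.231] pointing down, gripper open.
Joint ranges: [-3.1, 3.1], [-0.76, 2.03], [0.27, 2.55], [-1.08, 4.22], [0.17, 2.65], [-2.57, 2.57]. Speed limits (rad/s): [2.79, 2.79, 3.14, 3.14, 3.14, 3.14].

## Interface

Orientations are given as a unit quaternion [w, x, y, z].
In Python, from bench import bot gives the robot as it stands.
- The arm moves only by the tool send_rows, never from a script. Its argument "plan" is a list of rows, each a list of 5 numbers: the closure, from -1 (fully open) to 1 (shut), then the shift along the tool's x, y, z in units of 30 mm (1.0 is 30 mm), then the turn about the tool's z in units of 5 degrees (1.0 is 5 degrees). A call has 1 to 20 rows; each row is the pose to reach, as a shift and turn from the pose commanded when the call began, along the tool's axes at that moment; what a row does not reach only later rows make up. A row lasts 1/12 s, in which the tool goes at most 41.7 mm and 7.16 degrees, less where a joint would pass 70% of its speed; a pose out of reach is approached as far as the arm can. A call with a gripper value outside its range is refused whole. The fingers move at their own pace and stop on an object; "squeeze" is the grip in N (left out, the last holds). Time passes only in rows, so rows that repeat a pose let the fingers close. It gives the time, the measured TCP pose, the force, the opening and the grip force at its end, in the units of the state.
- bot.get_obs(): the state, without advancing time (a new reading comes with each control period).
- bot.get_image(name): name is "scene" or "top"; returns a dict with "pixels" (480x640x3 uint8, red, green, blue), "fx", "fy", "cx", "cy" (pixels), "k1" (the pictures are not rectified: a ray, as slopes to the right and down, at radius r is drawn at 1 + k1 r^2 times it, then the intrinsics apply), "R" (3x3) and "t" (3): a world point X has camera coordinates R X + t. Camera axes: x right, y down, z forward; pixel columns grow to the right and rows downward; lengths in m; the calibration is good to about 2 mm. A picture is of the moment at which its call begins. There is no depth.
- bot.hand_in(): hands the job in; it is judged then, once.
The state is a dict: "time_s": time; "joints": joint angles; "joint_vel": joint speeds; "joint_torque": joint torques, N m; "position": TCP position; "tool_rot": TCP orientation; "ft_force": force on the tool from outside, world axes, zero at the start; "wrist_torque": the same for the moment, N m; "grip_width": opening from 0.0 (shut) to 1.0 (fully open); "grip_force": force on a finger pad.
Only numpy, scipy, OpenCV 4.12 (cv2) and the standard library are available. Lean on these libraries where they do the work, as an engineer would, in place of code of your own. Each camera call takes 0.05 s, during which the arm holds its last target. There are 200 camera calls.

## Working session

There is one attempt and no reset: what is moved stays moved. The work goes in short steps, Python scripts to look and compute and a tool call to move; the robot and the scene stay as the last step left them, time stands still between calls to the robot, and variables do not carry over. Pictures are saved under pics/ and viewed, at most 14 in all, crops included, and the job is handed in when it is done.

Besides the shell and the picture viewer there is one more tool, called as name([rows], argument=value, ...), one row to a line, values as JSON. send_rows: Moves the arm, as the interface text tells. Its arguments: {"type":"object","properties":{"plan":{"type":"array","items":{"type":"array","items":{"type":"number"}}},"squeeze":{"type":"number"}},"required":["plan"]}

```bash
ls; mkdir -p pics; cat > h.py <<'E'
import numpy as np, cv2
from bench import bot
def img(n):
    return bot.get_image(n)
def save(im,f): cv2.imwrite(f,cv2.cvtColor(im,cv2.COLOR_RGB2BGR))
def K(c): return np.array([[c["fx"],0,c["cx"]],[0,c["fy"],c["cy"]],[0,0,1.]])
def ray(c,uv):
    # returns origin, dir
    p=cv2.undistortPoints(np.array([[uv]],float),K(c),np.array([c["k1"],0,0,0,0.]))[0,0]
    R=np.array(c["R"]);t=np.array(c["t"])
    return -R.T@t, R.T@np.array([p[0],p[1],1.])
def onz(c,uv,z):
    o,d=ray(c,uv); return o+d*(z-o[2])/d[2]
def proj(c,X):
    R=np.array(c["R"]);t=np.array(c["t"])
    return cv2.projectPoints(np.array(X,float).reshape(-1,3),cv2.Rodrigues(R)[0],t,K(c),np.array([c["k1"],0,0,0,0.]))[0][:,0]
E
python3 - <<'E'
from h import *
for n in("scene","top"):
    c=img(n); save(c["pixels"],f"pics/{n}0.png"); np.save(n+"0.npy",c,allow_pickle=True)
    R=np.array(c["R"]);print(n,c["fx"],c["cx"],c["cy"],c["k1"],-R.T@np.array(c["t"]),R.round(2).tolist())
o=bot.get_obs();print(o)
E
```

```text
pics
scene 501.3998536579517 321.1108053575478 233.47929211362487 -0.12329011923751237 [ 1.51128087 -0.24246192  0.96944408] [[0.22, 0.97, 0.02], [0.59, -0.12, -0.8], [-0.78, 0.19, -0.6]]
top 618.6710183292761 320.05144296194817 249.98804237761107 0.03919854725775124 [0.18442571 0.01153882 1.50878569] [[-0.0, -1.0, -0.01], [-0.99, 0.0, -0.17], [0.17, 0.0, -0.99]]
{'time_s': 0.1, 'joints': array([-1.44510207e+00,  8.79178026e-02,  1.37211129e+00, -9.18686281e-06,
        1.68357279e+00, -1.03121797e-01]), 'joint_vel': array([-0.00149025, -0.00226779, -0.00322801,  0.00051338,  0.00188035,
       -0.00041451]), 'joint_torque': array([ 1.64545305e-03, -3.53014898e+01, -3.14219749e+01, -7.13943814e-05,
        7.95761909e-03,  3.17362128e-05]), 'position': array([ 0.12467928, -0.53523242,  0.23023195]), 'tool_rot': array([-1.00450191e-03,  9.93462094e-01,  1.14158039e-01, -1.59025803e-05]), 'ft_force': array([-0.24782819,  0.27701077,  0.07439072]), 'wrist_torque': array([ 0.00578631, -0.00674468, -0.01231041]), 'grip_force': 0.0, 'grip_width': 1.000557626021011}
```

View pics/scene0.png

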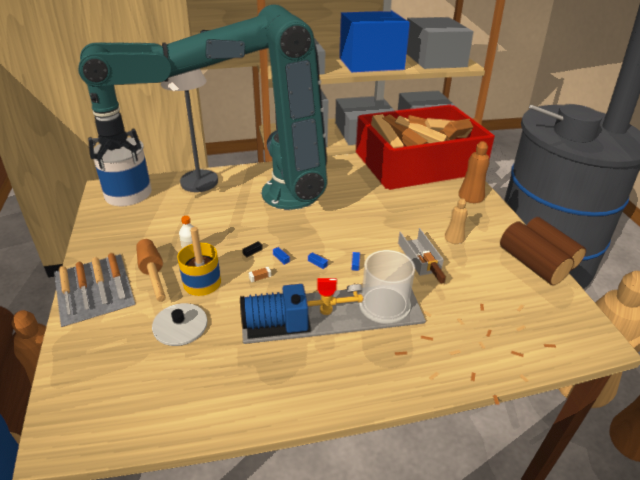

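View pics/top0.png

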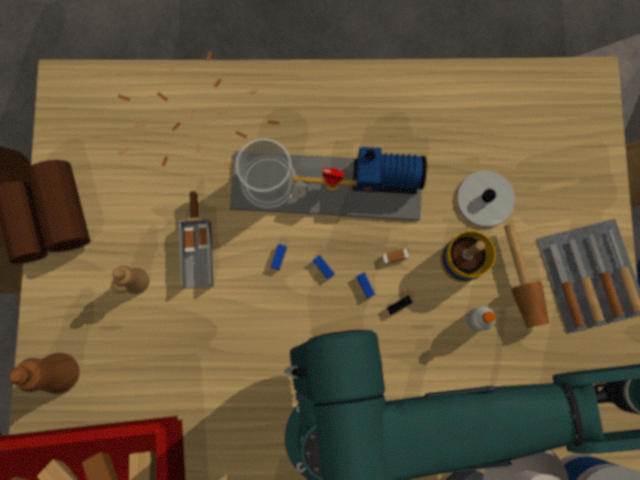

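The top view shows one loose blank, brown with white ends, at (395,257). Its look-alikes are blue at (279,257), (323,267) and (366,286), and black at (400,304). The two blanks in the scoop are at (190,238) and (203,236).
Other features in the top view:
- chamber mouth (264,165)
- red screw (333,177)
- lid (486,199)
- brush and tin (469,256)
- scoop (196,255) with its outlet towards the robot
- mallet (527,275), glue (482,318), figure (128,280) or (45,374)

I choose the blank at (395,257) because of its white ends, and will check it in one close crop.

```bash
python3 - <<'E'
from h import *
T=np.load("top0.npy",allow_pickle=True).item();S=np.load("scene0.npy",allow_pickle=True).item()
def P(n,c,uv,z): print(n,onz(c,uv,z).round(4))
def comps(c,lo,hi,name,amin,box=None,z=0):
    hsv=cv2.cvtColor(c["pixels"],cv2.COLOR_RGB2HSV); m=cv2.inRange(hsv,lo,hi)
    if box: 
        k=np.zeros_like(m);k[box[1]:box[3],box[0]:box[2]]=255;m&=k
    cs,_=cv2.findContours(m,cv2.RETR_EXTERNAL,cv2.CHAIN_APPROX_NONE)
    for q in cs:
        if cv2.contourArea(q)>=amin:
            r=cv2.minAreaRect(q);print(name,np.round(r[0],1),np.round(r[1],1),round(r[2]),onz(c,r[0],z).round(4))
comps(T,(0,150,120),(8,255,255),"red T",30,(310,150,360,200),.12)
comps(S,(0,150,120),(8,255,255),"red S",30,(300,260,350,310),.12)
comps(T,(0,0,0),(180,255,40),"blk T",30,(470,170,510,220),.048)
comps(S,(0,0,0),(180,255,40),"blk S",30,(160,300,200,330),.048)
comps(T,(0,0,120),(180,60,255),"lid T",400,(440,160,530,240),.012)
comps(S,(0,0,120),(180,60,255),"lid S",400,(140,290,220,350),.012)
comps(T,(0,100,40),(14,255,220),"blank T",30,(370,240,420,275),.022)
comps(T,(0,60,60),(20,255,220),"inscoop",30,(178,222,214,255),.025)
# crop mosaic
a=cv2.resize(T["pixels"][180:320,160:310],None,fx=2.6,fy=2.6,interpolation=cv2.INTER_CUBIC)
b=cv2.resize(T["pixels"][180:320,370:520],None,fx=2.6,fy=2.6,interpolation=cv2.INTER_CUBIC)
save(np.hstack([a,b]),"pics/crop1.png")
E
```

```text
red T [333.3 171.2] [20.2  6.9] 11 [ 0.6093 -0.0133  0.12  ]
red S [326.5 286.5] [17. 19.] 90 [ 0.6312 -0.0145  0.12  ]
blk T [488.  195.5] [ 9.2 12. ] 45 [ 0.5678 -0.3887  0.048 ]
blk S [177.7 315.9] [12.1 10.3] 63 [ 0.5871 -0.3874  0.048 ]
lid T [486.  197.7] [56.5 53.5] 5 [ 0.5717 -0.3934  0.012 ]
lid S [179.  324.5] [41. 54.] 90 [ 0.5825 -0.3899  0.012 ]
blank T [395.4 255.8] [ 8.9 16.3] 74 [ 0.425  -0.1647  0.022 ]
inscoop [189. 239.] [18. 12.] 90 [0.4683 0.3382 0.025 ]
inscoop [202.5 236. ] [18.  9.] 90 [0.4756 0.3055 0.025 ]
inscoop [211.5 238. ] [32.  3.] 90 [0.4705 0.2835 0.025 ]
```

View pics/crop1.png

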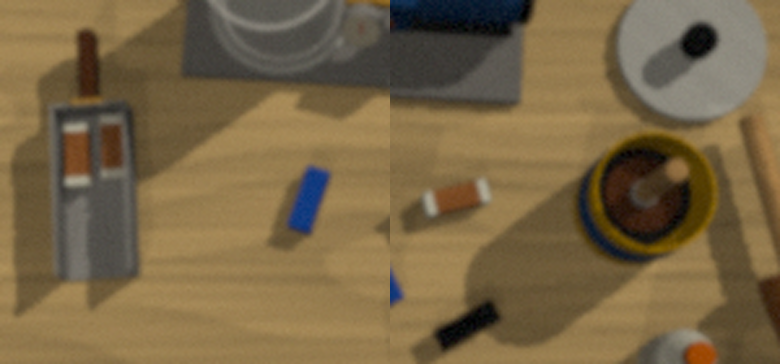

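The crop shows the brown, white-ended blank (upright crop at about (456,197)), the scoop with two blanks, and the brush handle top at full-frame (481,245). Next I fit the rims and triangulate.

```bash
python3 - <<'E'
from h import *
T=np.load("top0.npy",allow_pickle=True).item();S=np.load("scene0.npy",allow_pickle=True).item()
def up(p,x0,y0,x1,y1,w,h): return cv2.resize(p[y0:y1,x0:x1],(w,h),interpolation=cv2.INTER_CUBIC)
a=up(T["pixels"],220,125,370,225,400,267); b=up(S["pixels"],300,235,450,335,400,267)
c=up(T["pixels"],430,170,530,290,360,333)[:, :400]; d=up(S["pixels"],140,210,240,350,400,333)
c=up(T["pixels"],430,170,530,290,400,333)
save(np.vstack([np.hstack([a,b]),np.hstack([c,d])]),"pics/crop2.png")
E
```

```text
(no output)
```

View pics/crop2.png

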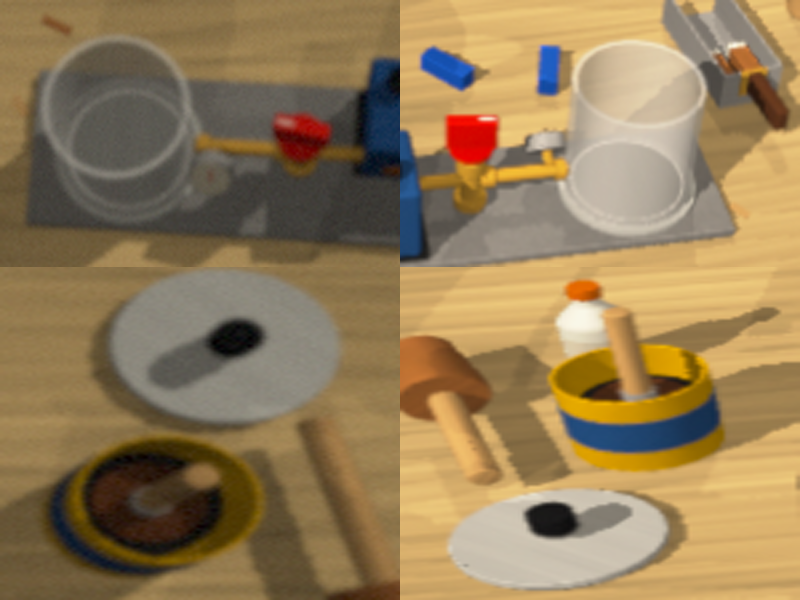

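The crop gives pixels for the chamber rim, knob bar, lid, tin rim and brush top in both views. I triangulate these.

```bash
cat >> h.py <<'E'
def tri(T,ut,S,us):
    o1,d1=ray(T,ut);o2,d2=ray(S,us)
    A=np.stack([d1,-d2],1);s=np.linalg.lstsq(A,o2-o1,rcond=None)[0]
    p,q=o1+s[0]*d1,o2+s[1]*d2
    return ((p+q)/2).round(4),(np.linalg.norm(p-q)*1e3).round(1)
E
python3 - <<'E'
from h import *
T=np.load("top0.npy",allow_pickle=True).item();S=np.load("scene0.npy",allow_pickle=True).item()
for n,t,s,z in [("rim",(263.7,165.7),(389.8,266.1),.15),("red",(333.2,171.5),(327,279.2),.12),("brush top",(480.75,244.9),(195,229.8),.194),("brush base",(467.5,252.9),(200,261.7),.075),("tin rim",(471.5,254.6),(198.3,257.6),.105),("lid",(486.1,198.5),(179.8,323.9),.012),("knob",(488.8,195.6),(177.8,313.4),.048)]:
    print(n,tri(T,t,S,s),onz(T,t,z).round(4),onz(S,s,z).round(4))
print("bar",onz(S,(317.6,278.9),.122).round(4),onz(S,(336.8,278.9),.122).round(4))
for u in [(220+28/2.667,125+222/2.667),(220+45/2.667,125+73/2.667)]: print("board corner",onz(T,u,.012).round(4))
for u in [(300+333/2.667,235+232/2.667),(300+12/2.667,235+265/2.667)]: print("board S",onz(S,u,.012).round(4))
# scoop: trough corners in top crop1 (scale 2.6 off 160,180), walls tops z=.046
g=lambda x,y:(160+x/2.6,180+y/2.6)
for n,u,z in [("nearL",g(56,279),.046),("nearR",g(136,275),.046),("farL",g(50,108),.046),("farR",g(129,104),.046),("grip end",g(88,32),.048),("grip start",g(88,98),.048)]: print(n,onz(T,u,z).round(4))
h=lambda x,y:(370+(x-390)/2.6,180+y/2.6)
print("blank ends",onz(T,h(430,204),.018).round(4),onz(T,h(484,190),.018).round(4))
for n,u in [("blue1",(279,257)),("blue2",(323,267)),("blue3",(366,286)),("black",(400,304)),("glue?",(482,318))]: print(n,onz(T,u,.02).round(3))
print("figure",onz(T,(122,275),.15).round(3), "mallet",onz(T,(510,230),.02).round(3),onz(T,(535,320),.05).round(3))
E
```

```text
rim (array([0.6165, 0.1496, 0.1446]), np.float64(6.6)) [0.6138 0.1458 0.15  ] [0.6226 0.1504 0.15  ]
red (array([ 0.6082, -0.0105,  0.123 ]), np.float64(5.2)) [ 0.6085 -0.0131  0.12  ] [ 0.6054 -0.0071  0.12  ]
brush top (array([ 0.4214, -0.3246,  0.1888]), np.float64(9.1)) [ 0.4202 -0.3279  0.194 ] [ 0.4305 -0.3196  0.194 ]
brush base (array([ 0.422 , -0.3235,  0.0795]), np.float64(4.6)) [ 0.4226 -0.3269  0.075 ] [ 0.4173 -0.3216  0.075 ]
tin rim (array([ 0.4163, -0.3282,  0.0905]), np.float64(8.0)) [ 0.4136 -0.3287  0.105 ] [ 0.4358 -0.3228  0.105 ]
lid (array([ 0.5718, -0.3923,  0.0038]), np.float64(6.5)) [ 0.5696 -0.3935  0.012 ] [ 0.5808 -0.3878  0.012 ]
knob (array([ 0.5696, -0.3905,  0.0402]), np.float64(4.3)) [ 0.5675 -0.3906  0.048 ] [ 0.5783 -0.3871  0.048 ]
bar [ 0.6017 -0.0305  0.122 ] [0.6115 0.0167 0.122 ]
board corner [0.5481 0.2406 0.012 ]
board corner [0.6925 0.2275 0.012 ]
board S [0.7042 0.2338 0.012 ]
board S [ 0.6791 -0.0801  0.012 ]
nearL [0.3477 0.3474 0.046 ]
nearR [0.351  0.2746 0.046 ]
farL [0.5073 0.3585 0.046 ]
farR [0.5108 0.2853 0.046 ]
grip end [0.5795 0.325  0.048 ]
grip start [0.5162 0.3231 0.048 ]
blank ends [ 0.4192 -0.1405  0.018 ] [ 0.4323 -0.1914  0.018 ]
blue1 [0.424 0.119 0.02 ]
blue2 [0.399 0.012 0.02 ]
blue3 [ 0.352 -0.092  0.02 ]
black [ 0.308 -0.173  0.02 ]
glue? [ 0.274 -0.367  0.02 ]
figure [0.364 0.456 0.15 ] mallet [ 0.488 -0.445  0.02 ] [ 0.268 -0.482  0.05 ]
```

```bash
cat >> h.py <<'E'
from scipy.spatial.transform import Rotation as Rt
def to(x,y,z,yaw=None):
    o=bot.get_obs();q=o["tool_rot"];R=Rt.from_quat([q[1],q[2],q[3],q[0]]).as_matrix()
    y0=np.degrees(np.arctan2(R[1,0],R[0,0]))
    d=R.T@(np.array([x,y,z])-o["position"])/.03
    tn=0 if yaw is None else -((yaw-y0+180)%360-180)/5
    j6=np.degrees(o["joints"][5]); j1=np.arctan2(y,x)
    yy=y0 if yaw is None else yaw
    print("t",round(o["time_s"],1),"pos",o["position"].round(4),"yaw",y0.round(2),"shift",d.round(3),"turn",round(tn,3),"j6 now",j6.round(),"then",round((np.degrees(j1)+90-yy+180)%360-180))
E
python3 -c "
from h import *
to(.421,-.326,.23)"
```

```text
t 0.1 pos [ 0.1247 -0.5352  0.2302] yaw 13.11 shift [11.202 -4.552  0.019] turn 0 j6 now -6.0 then 39
```

send_rows([
  [-1,1.2,-0.5,0,0],
  [-1,11.2,-4.55,0,0],
  [-1,11.2,-4.55,0,0],
  [-1,11.2,-4.55,0,0],
  [-1,11.2,-4.55,0,0],
  [-1,11.2,-4.55,0,0],
  [-1,11.2,-4.55,0,0],
  [-1,11.2,-4.55,0,0],
  [-1,11.2,-4.55,0,0],
  [-1,11.2,-4.55,0,0],
  [-1,11.2,-4.55,0,0],
  [-1,11.2,-4.55,0,0],
  [-1,11.2,-4.55,0,0],
  [-1,11.2,-4.55,0,0],
])

```text
time_s: 1.27
position: [0.42, -0.3275, 0.2312]
tool_rot: [0.0, 0.994, 0.113, -0.0]
ft_force: [0.6, -0.6, -0.1]
grip_width: 0.999
grip_force: 0.0
```

```bash
python3 - <<'E'
from h import *
to(.421,-.326,.153)
T=img("top");S=img("scene")
a=cv2.resize(T["pixels"],(533,400));b=S["pixels"][180:320,120:270]
save(S["pixels"],"pics/scene1.png")
c=cv2.resize(T["pixels"][160:320,380:560],(420,373));d=cv2.resize(b,(380,373))
save(np.vstack([np.hstack([c,d])]),"pics/c3.png")
print(proj(T,[[*bot.get_obs()["position"]]]),proj(S,[[*bot.get_obs()["position"]]]))
E
```

```text
t 1.3 pos [ 0.42   -0.3275  0.2312] yaw 12.98 shift [ 0.046 -0.04   2.607] turn 0 j6 now 33.0 then 39
[[485.01236163 241.73737111]] [[189.88647712 216.11099215]]
```

View pics/c3.png

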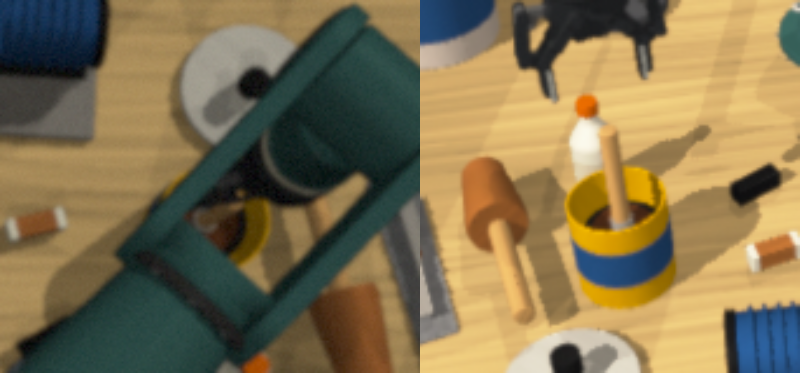

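The side crop shows the fingers centred at scene (190,212), just left of the brush top (196,229). I compare against the projection.

```bash
python3 - <<'E'
from h import *
S=img("scene")
for p in [(.42,-.3275,.194),(.43,-.3275,.194),(.42,-.3175,.194),(.42,-.3275,.218)]: print(p,proj(S,p))
E
```

```text
(0.42, -0.3275, 0.194) [[191.84327262 227.80723228]]
(0.43, -0.3275, 0.194) [[191.91799278 230.04697312]]
(0.42, -0.3175, 0.194) [[195.69501683 227.34903969]]
(0.42, -0.3275, 0.218) [[190.56891889 220.32729211]]
```

send_rows([
  [-1,0.1,-0.08,0.8,0],
  [-1,0.1,-0.08,1.7,0],
  [-1,0.1,-0.08,2.6,0],
  [-1,0.1,-0.08,2.6,0],
  [0.2,0.1,-0.08,2.6,0],
  [0.6,0.1,-0.08,2.6,0],
  [1,0.1,-0.08,2.6,0],
  [1,0.1,-0.08,2.6,0],
  [1,0.1,-0.08,2.6,0],
  [1,0.1,-0.08,2.6,0],
  [1,0.1,-0.08,2.6,0],
  [1,0.1,-0.08,2.6,0],
], squeeze=60)

```text
time_s: 2.42
position: [0.4241, -0.3243, 0.155]
tool_rot: [0.001, 0.993, 0.114, 0.001]
ft_force: [0.7, -1.5, 5.4]
grip_width: 0.217
grip_force: 58.6
```

```bash
python3 - <<'E'
from h import *
to(.615,.147,.34)
S=img("scene");T=img("top")
c=cv2.resize(T["pixels"][200:310,400:540],(400,373));d=cv2.resize(S["pixels"][180:320,120:270],(400,373))
save(np.hstack([c,d]),"pics/c4.png")
E
```

```text
t 2.4 pos [ 0.4241 -0.3243  0.155 ] yaw 13.11 shift [  9.77  -13.839  -6.196] turn 0 j6 now 33.0 then 90
```

View pics/c4.png

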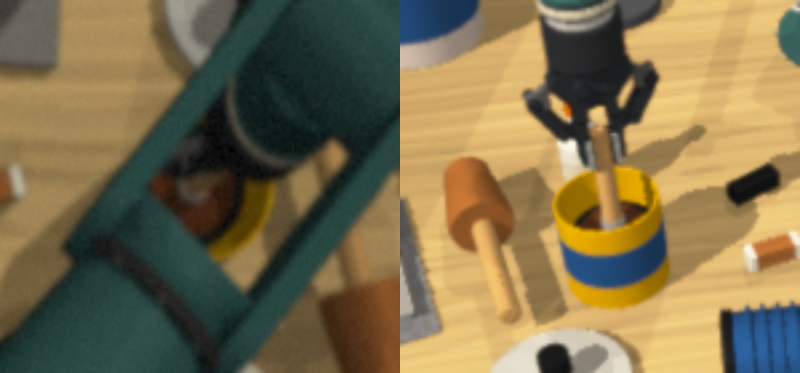

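send_rows([
  [1,0,0,-1,0],
  [1,0,0,-2.3,0],
  [1,0,0,-3.6,0],
  [1,0,0,-4.9,0],
  [1,0.2,-0.3,-6,0],
  [1,9.85,-13.9,-6.4,0],
  [1,9.85,-13.9,-6.4,0],
  [1,9.85,-13.9,-6.4,0],
  [1,9.85,-13.9,-6.4,0],
  [1,9.85,-13.9,-6.4,0],
  [1,9.85,-13.9,-6.4,0],
  [1,9.85,-13.9,-6.4,0],
  [1,9.85,-13.9,-6.4,0],
  [1,9.85,-13.9,-6.4,0],
  [1,9.85,-13.9,-6.4,0],
  [1,9.85,-13.9,-6.4,0],
  [1,9.85,-13.9,-6.4,0],
  [1,9.85,-13.9,-6.4,0],
  [1,9.85,-13.9,-6.4,0],
  [1,9.85,-13.9,-6.4,0],
])

```text
time_s: 4.18
position: [0.6163, 0.1497, 0.3438]
tool_rot: [0.0, 0.993, 0.114, -0.002]
ft_force: [0.1, -0.3, -1.1]
grip_width: 0.217
grip_force: 59.3
```

```bash
python3 - <<'E'
from h import *
to(.617,.149,.345)
S=img("scene");T=img("top")
c=cv2.resize(T["pixels"][100:250,190:390],(400,300));d=cv2.resize(S["pixels"][180:330,300:480],(400,300))
save(np.hstack([c,d]),"pics/c5.png")
print(proj(S,[.617,.149,.194]),proj(T,[.617,.149,.194]))
E
```

```text
t 4.2 pos [0.6163 0.1497 0.3438] yaw 13.14 shift [ 0.017  0.027 -0.041] turn 0 j6 now 85.0 then 90
[[390.30888855 251.20110906]] [[260.38130103 158.25489829]]
```

View pics/c5.png

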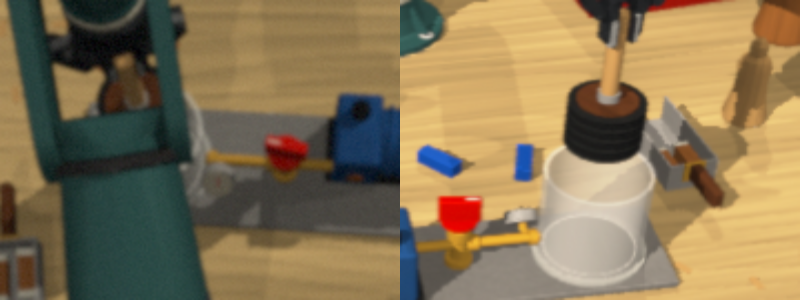

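The picture shows the brush hanging above the chamber: head foot at scene (391,252), rim centre (389,266). I check its tilt against a projected vertical.

```bash
python3 - <<'E'
from h import *
S=img("scene")
for z in (.15,.19,.262,.36): print(z,proj(S,[.6163,.1497,z]).round(1))
print(proj(S,[.6163,.1597,.19]),proj(S,[.6263,.1497,.19]))
p=S["pixels"];hsv=cv2.cvtColor(p,cv2.COLOR_RGB2HSV)
# handle centre columns
for r in range(190,224,5):
    row=hsv[r,370:420]; w=[i+370 for i in range(50) if 8<row[i,0]<20 and row[i,1]>80 and row[i,2]>120]; print(r,w[:1],w[-1:])
for r in range(222,256,4):
    w=[i+360 for i in range(60) if hsv[r,i+360,2]<60]; print("head",r,w[:1],w[-1:])
E
```

```text
0.15 [[388.7 264.5]]
0.19 [[390.3 252.2]]
0.262 [[393.3 228.9]]
0.36 [[397.7 194.2]]
[[394.1339423 251.7239388]] [[391.65157015 254.76188235]]
190 [370] [419]
195 [376] [419]
200 [381] [419]
205 [371] [419]
210 [370] [419]
215 [370] [419]
220 [370] [419]
head 222 [381] [401]
head 226 [377] [407]
head 230 [376] [409]
head 234 [375] [409]
head 238 [375] [409]
head 242 [375] [408]
head 246 [374] [408]
head 250 [374] [407]
head 254 [376] [406]
```

send_rows([
  [1,0.05,0,0.5,0],
  [1,0.05,0,1,0],
  [1,0.05,0,1.5,0],
  [1,0.05,0,2,0],
  [1,0.05,0,2.5,0],
  [1,0.05,0,3,0],
  [1,0.05,0,3.5,0],
  [1,0.05,0,4,0],
  [1,0.05,0,4.5,0],
  [1,0.05,0,5,0],
  [1,0.05,0,5.4,0],
  [1,0.05,0,5.55,0],
  [1,0.05,0,5.6,0],
  [1,0.05,0,5.65,0],
])

```text
time_s: 5.5
position: [0.6183, 0.1495, 0.1764]
tool_rot: [0.0, 0.994, 0.114, 0.001]
ft_force: [0.3, 1.0, -0.9]
grip_width: 0.214
grip_force: 59.3
```

send_rows([
  [1,0,0,0.1,0],
  [1,0,0,0.15,0],
  [1,0,0,0.2,0],
  [1,0,0,0.2,0],
])

```text
time_s: 5.83
position: [0.6185, 0.15, 0.1709]
tool_rot: [0.0, 0.993, 0.114, 0.001]
ft_force: [0.9, 0.2, 1.1]
grip_width: 0.215
grip_force: 59.5
```

send_rows([
  [1,0,0,0.05,0],
  [1,0,0,0.1,0],
  [1,0,0,0.1,0],
])

```text
time_s: 6.08
position: [0.6189, 0.15, 0.1709]
tool_rot: [0.0, 0.993, 0.114, 0.002]
ft_force: [-3.1, -1.1, 10.1]
grip_width: 0.218
grip_force: 60.7
```

send_rows([
  [1,0,0,-1,0],
  [1,0,0,-2,0],
  [1,0,0,-3,0],
  [1,0,0,-4,0],
  [1,0,0,-5,0],
  [1,0,0,-5.6,0],
  [1,0,0,-5.6,0],
  [1,0,0,-5.6,0],
  [1,0,0,-5,0],
  [1,0,0,-4.2,0],
  [1,0,0,-3.4,0],
  [1,0,0,-2.6,0],
  [1,0,0,-1.8,0],
  [1,0,0,-1.0,0],
  [1,0,0,-0.5,0],
  [1,0,0,-0.2,0],
  [1,0,0,-0.05,0],
  [1,0,0,0,0],
  [1,0,0,0,0],
  [1,0,0,0,0],
])

```text
time_s: 7.75
position: [0.6165, 0.15, 0.1705]
tool_rot: [-0.0, 0.993, 0.114, -0.0]
ft_force: [-7.8, -0.1, 17.1]
grip_width: 0.218
grip_force: 61.6
```

send_rows([
  [1,0,0,-1,0],
  [1,0,0,-2,0],
  [1,0,0,-3,0],
  [1,0,0,-4,0],
  [1,0,0,-5,0],
  [1,0,0,-5.9,0],
  [1,0,0,-5.9,0],
  [1,0,0,-5.9,0],
])

```text
time_s: 8.42
position: [0.6183, 0.1501, 0.344]
tool_rot: [0.0, 0.993, 0.114, 0.001]
ft_force: [-0.0, -0.2, -1.7]
grip_width: 0.219
grip_force: 59.4
```

```bash
python3 - <<'E'
from h import *
to(.424,-.324,.345)
T=img("top");save(T["pixels"],"pics/top_b.png");np.save("top1.npy",T,allow_pickle=True)
S=img("scene");save(S["pixels"][150:340,120:480],"pics/s_b.png")
p=cv2.resize(T["pixels"],(480,360));q=cv2.resize(S["pixels"][150:420,120:480],(480,360))
a=T["pixels"][240:480,200:600]
save(a,"pics/a6.png")
E
```

```text
t 8.4 pos [0.6183 0.1501 0.344 ] yaw 13.11 shift [-9.894 13.92  -0.046] turn 0 j6 now 85.0 then 40
```

View pics/top_b.png

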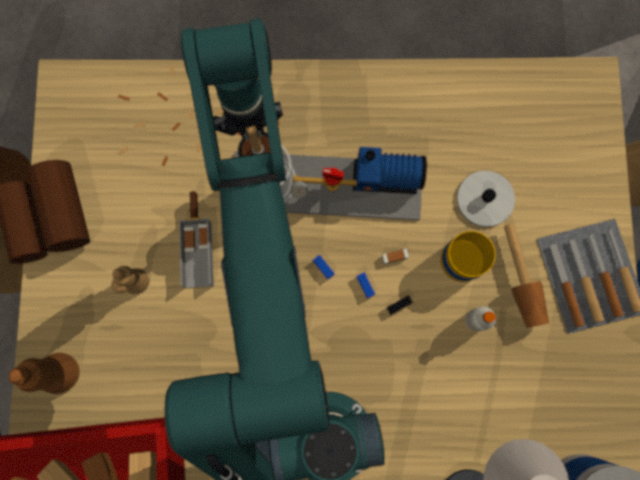

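The top view shows only one loose blank, at (395,257). It also shows the empty tin at (471,254), and everything else unmoved. I return the brush above the tin.

send_rows([
  [1,-9.9,13.9,0,0],
  [1,-9.9,13.9,0,0],
  [1,-9.9,13.9,0,0],
  [1,-9.9,13.9,0,0],
  [1,-9.9,13.9,0,0],
  [1,-9.9,13.9,0,0],
  [1,-9.9,13.9,0,0],
  [1,-9.9,13.9,0,0],
  [1,-9.9,13.9,0,0],
  [1,-9.9,13.9,0,0],
  [1,-9.9,13.9,0,0],
  [1,-9.9,13.9,0,0],
  [1,-9.9,13.9,0,0],
  [1,-9.9,13.9,0,0],
  [1,-9.9,13.9,0,0],
  [1,-9.9,13.9,1.2,0],
  [1,-9.9,13.9,1.8,0],
  [1,-9.9,13.9,1.8,0],
])

```text
time_s: 10.02
position: [0.4225, -0.3201, 0.2833]
tool_rot: [-0.005, 0.993, 0.115, -0.004]
ft_force: [-0.4, 0.8, -2.0]
grip_width: 0.218
grip_force: 59.4
```

```bash
python3 - <<'E'
from h import *
to(.424,-.324,.157)
S=img("scene");T=img("top")
c=cv2.resize(T["pixels"][170:300,400:540],(400,371));d=cv2.resize(S["pixels"][160:310,120:270],(400,400))[:371]
save(np.hstack([c,d]),"pics/c7.png")
for z in (.105,.145,.21): print(z,proj(S,[.424,-.324,z]).round(1))
E
```

```text
t 10.0 pos [ 0.4225 -0.3201  0.2833] yaw 13.26 shift [0.044 0.181 4.209] turn 0 j6 now 33.0 then 39
0.105 [[197.7 254.9]]
0.145 [[195.7 243.3]]
0.21 [[192.4 223.6]]
```

View pics/c7.png

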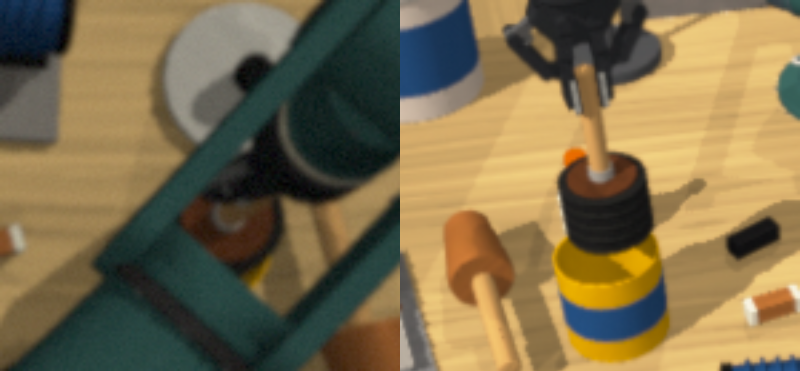

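send_rows([
  [1,0.03,0.11,0,0],
  [1,0.03,0.11,0.3,0],
  [1,0.03,0.11,0.6,0],
  [1,0.03,0.11,0.9,0],
  [1,0.03,0.11,1.2,0],
  [1,0.03,0.11,1.4,0],
  [1,0.03,0.11,1.4,0],
])

```text
time_s: 10.7
position: [0.4243, -0.3259, 0.2452]
tool_rot: [-0.002, 0.993, 0.114, -0.001]
ft_force: [-0.4, 1.0, -1.9]
grip_width: 0.215
grip_force: 59.5
```

send_rows([
  [1,0,-0.05,0.4,0],
  [1,0,-0.05,0.9,0],
  [1,0,-0.05,1.4,0],
  [1,0,-0.05,1.9,0],
  [1,0,-0.05,2.3,0],
  [1,0,-0.05,2.6,0],
  [1,0,-0.05,2.8,0],
  [1,0,-0.05,2.9,0],
  [1,0,-0.05,2.9,0],
])

```text
time_s: 11.45
position: [0.4246, -0.325, 0.1603]
tool_rot: [-0.0, 0.993, 0.114, -0.0]
ft_force: [0.6, -0.4, -1.6]
grip_width: 0.218
grip_force: 59.5
```

send_rows([
  [1,0,0,0.1,0],
  [1,0,0,0.17,0],
  [1,0,0,0.2,0],
  [1,0,0,0.2,0],
  [0.4,0,0,0.2,0],
  [0,0,0,0.2,0],
  [-1,0,0,0.2,0],
  [-1,0,0,0.2,0],
  [-1,0,0,0.2,0],
  [-1,0,0,0.2,0],
  [-1,0,0,-0.8,0],
  [-1,0,0,-2.1,0],
  [-1,0,0,-3,0],
  [-1,0,0,-3,0],
])

```text
time_s: 12.62
position: [0.4268, -0.327, 0.2589]
tool_rot: [0.005, 0.993, 0.114, 0.004]
ft_force: [-0.0, 0.4, 1.5]
grip_width: 1.0
grip_force: 0.0
```

```bash
python3 - <<'E'
from h import *
S=img("scene");T=img("top");np.save("top2.npy",T,allow_pickle=True);np.save("scene2.npy",S,allow_pickle=True)
to(.426,-.166,.12,-75.5); to(.426,-.166,.004,-75.5);to(.426,-.166,.12,104.5)
d=cv2.resize(S["pixels"][160:310,120:300],(480,400))
save(d,"pics/c8.png")
for n,c in(("T",T),("S",S)):
  hsv=cv2.cvtColor(c["pixels"],cv2.COLOR_RGB2HSV)
  b=(370,240,425,275) if n=="T" else (240,260,285,290)
  m=cv2.inRange(hsv,(0,0,150),(180,70,255));k=np.zeros_like(m);k[b[1]:b[3],b[0]:b[2]]=255
  for q in cv2.findContours(m&k,0,1)[0]:
    if cv2.contourArea(q)>6: M=cv2.moments(q);u=(M["m10"]/M["m00"],M["m01"]/M["m00"]);print(n,u,cv2.contourArea(q),onz(c,u,.018).round(4))
E
```

```text
t 12.7 pos [ 0.4252 -0.3256  0.2527] yaw 13.11 shift [ 1.222 -5.191  4.408] turn 17.722 j6 now 33.0 then 144
t 12.7 pos [ 0.4252 -0.3256  0.2527] yaw 13.11 shift [ 1.213 -5.204  8.275] turn 17.722 j6 now 33.0 then 144
t 12.7 pos [ 0.4252 -0.3256  0.2527] yaw 13.11 shift [ 1.222 -5.191  4.408] turn -18.278 j6 now 33.0 then -36
T (385.02941176470586, 257.3529411764706) 17.0 [ 0.4219 -0.1397  0.018 ]
T (405.8217054263566, 252.86821705426354) 21.5 [ 0.4328 -0.1906  0.018 ]
S (251.0, 276.5) 26.0 [ 0.4421 -0.1868  0.018 ]
S (268.50574712643675, 270.7011494252873) 14.5 [ 0.4274 -0.1348  0.018 ]
```

View pics/c8.png

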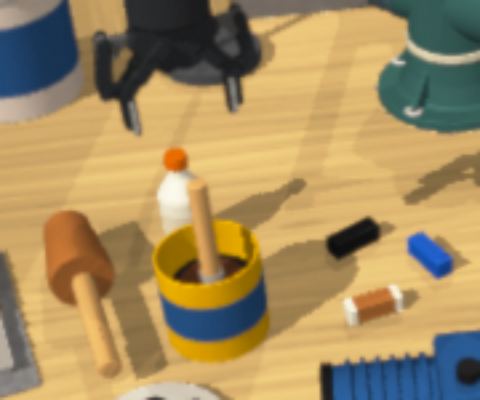

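The brush stands in its tin. The blank lies at about (.430,-.163) with its axis at -76°, so I pick it lengthwise at the current yaw.

```bash
python3 -c "
from h import *
to(.430,-.163,.10,14);to(.430,-.163,.005,14)"
```

```text
t 12.7 pos [ 0.4252 -0.3256  0.2527] yaw 13.11 shift [ 1.373 -5.26   5.075] turn -0.178 j6 now 33.0 then 55
t 12.7 pos [ 0.4252 -0.3256  0.2527] yaw 13.11 shift [ 1.366 -5.271  8.242] turn -0.178 j6 now 33.0 then 55
```

send_rows([
  [-1,1.37,-5.26,0,-0.18],
  [-1,1.37,-5.26,0,-0.18],
  [-1,1.37,-5.26,0,-0.18],
  [-1,1.37,-5.26,0,-0.18],
  [-1,1.37,-5.26,0,-0.18],
  [-1,1.37,-5.26,2.5,-0.18],
  [-1,1.37,-5.26,5,-0.18],
  [-1,1.37,-5.26,6,-0.18],
  [-1,1.37,-5.26,6,-0.18],
  [-1,1.37,-5.26,6,-0.18],
  [-1,1.37,-5.26,6,-0.18],
  [-1,1.37,-5.26,6,-0.18],
])

```text
time_s: 13.72
position: [0.4276, -0.1617, 0.0689]
tool_rot: [-0.001, 0.993, 0.122, -0.002]
ft_force: [0.1, 0.2, 0.9]
grip_width: 0.999
grip_force: 0.0
```

```bash
python3 -c "
from h import *
to(.430,-.163,.005,14)"
```

```text
t 13.7 pos [ 0.4276 -0.1617  0.0689] yaw 14.0 shift [0.075 0.069 2.131] turn -0.0 j6 now 48.0 then 55
```

send_rows([
  [-1,0.07,0.03,0.7,0],
  [-1,0.07,0.03,1.4,0],
  [-1,0.07,0.03,1.9,0],
  [-1,0.07,0.03,2.1,0],
  [-1,0.07,0.03,2.1,0],
  [-0.4,0.07,0.03,2.1,0],
  [0,0.07,0.03,2.1,0],
  [0.5,0.07,0.03,2.1,0],
  [1,0.07,0.03,2.1,0],
  [1,0.07,0.03,2.1,0],
  [1,0.07,0.03,2.1,0],
  [1,0.07,0.03,2.1,0],
], squeeze=50)

```text
time_s: 14.72
position: [0.4331, -0.1634, 0.0103]
tool_rot: [0.002, 0.993, 0.122, 0.002]
ft_force: [-0.6, 0.0, 6.3]
grip_width: 0.68
grip_force: 54.0
```

send_rows([
  [1,0,0,-1,0],
  [1,0,0,-2,0],
  [1,0,0,-3,0],
  [1,0,0,-4,0],
  [1,0,0,-5,0],
  [1,0,0,-5,0],
])

```text
time_s: 15.22
position: [0.4347, -0.1642, 0.1657]
tool_rot: [0.004, 0.993, 0.122, 0.006]
ft_force: [1.6, -0.9, 0.8]
grip_width: 0.674
grip_force: 53.9
```

```bash
python3 - <<'E'
from h import *
to(.39,.312,.15,94)
S=img("scene");T=img("top");np.save("top3.npy",T,allow_pickle=True)
d=cv2.resize(S["pixels"][150:300,180:360],(400,333));e=cv2.resize(T["pixels"][190:310,150:294],(400,333))
save(np.hstack([e,d]),"pics/c9.png")
E
```

```text
t 15.2 pos [ 0.4347 -0.1642  0.1657] yaw 14.02 shift [  2.396 -15.766   0.396] turn -15.996 j6 now 48.0 then 35
```

View pics/c9.png

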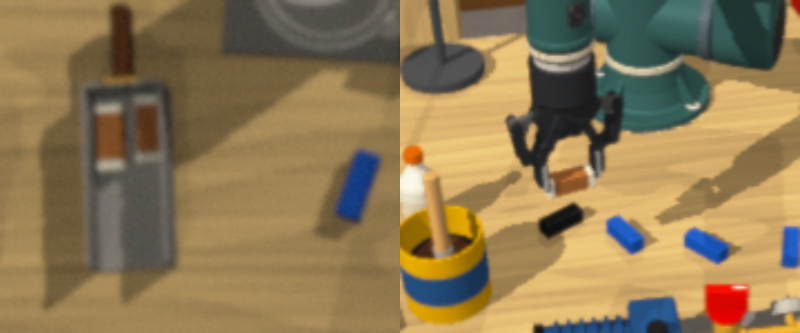

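Blank held level. The free front of the trough lies at crop (130,215). I move above the scoop.

send_rows([
  [1,2.37,-15.9,0,-16],
  [1,2.37,-15.9,0,-16],
  [1,2.37,-15.9,0,-16],
  [1,2.37,-15.9,0,-16],
  [1,2.37,-15.9,0,-16],
  [1,2.37,-15.9,0,-16],
  [1,2.37,-15.9,0,-16],
  [1,2.37,-15.9,0,-16],
  [1,2.37,-15.9,0,-16],
  [1,2.37,-15.9,0,-16],
  [1,2.37,-15.9,0,-16],
  [1,2.37,-15.9,0,-16],
  [1,2.37,-15.9,0,-16],
  [1,2.37,-15.9,0,-16],
  [1,2.37,-15.9,2.8,-16],
  [1,2.37,-15.9,2.8,-16],
  [1,2.37,-15.9,2.8,-16],
  [1,2.37,-15.9,2.8,-16],
])

```text
time_s: 16.82
position: [0.3822, 0.3146, 0.0703]
tool_rot: [-0.001, 0.683, 0.731, -0.005]
ft_force: [-0.6, -0.0, 0.3]
grip_width: 0.681
grip_force: 54.0
```

```bash
python3 - <<'E'
from h import *
to(.388,.316,.020,94)
S=img("scene")
d=cv2.resize(S["pixels"][210:300,350:480],(560,388),interpolation=cv2.INTER_CUBIC)
save(d,"pics/c10.png")
p=bot.get_obs()["position"];print(proj(S,[p-[0,0,.0],[p[0],p[1],.003],[.431-.08,.3195-.0055,.003]]))
E
```

```text
t 16.8 pos [0.3822 0.3146 0.0703] yaw 93.9 shift [0.043 0.21  1.676] turn -0.02 j6 now 29.0 then 35
[[413.32699728 227.67772737]
 [410.46543205 245.88858294]
 [405.99143403 239.52851066]]
```

View pics/c10.png

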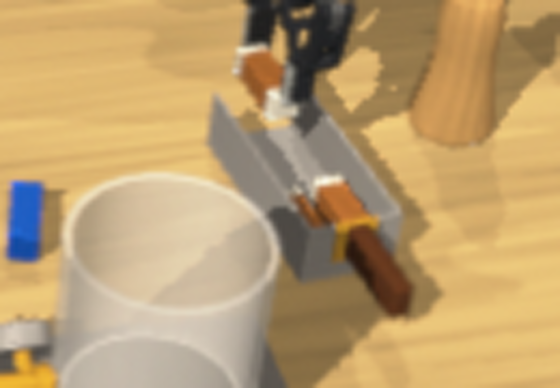

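send_rows([
  [1,0.05,0.2,0.2,0],
  [1,0.05,0.2,0.6,0],
  [1,0.05,0.2,1,0],
  [1,0.05,0.2,1.3,0],
  [1,0.05,0.2,1.5,0],
  [1,0.05,0.2,1.6,0],
  [1,0.05,0.2,1.65,0],
  [1,0.05,0.2,1.65,0],
])

```text
time_s: 17.53
position: [0.3907, 0.3196, 0.0243]
tool_rot: [0.0, 0.682, 0.731, 0.0]
ft_force: [0.6, -0.1, -0.6]
grip_width: 0.68
grip_force: 54.0
```

send_rows([
  [1,0,0,0.1,0],
  [1,0,0,0.2,0],
  [1,0,0,0.25,0],
  [1,0,0,0.25,0],
  [-0.45,0,0,0.25,0],
  [-0.55,0,0,0.25,0],
  [-0.6,0,0,0.25,0],
  [-0.6,0,0,0.25,0],
  [-0.6,0,0,0.25,0],
  [-0.6,0,0,-0.5,0],
  [-0.6,0,0,-1.5,0],
  [-0.6,0,0,-2.5,0],
  [-1,0,0,-3.5,0],
  [-1,0,0,-4.5,0],
  [-1,0,0,-4.5,0],
])

```text
time_s: 18.78
position: [0.3938, 0.3217, 0.1671]
tool_rot: [0.002, 0.682, 0.731, 0.007]
ft_force: [0.2, 0.8, 1.2]
grip_width: 1.006
grip_force: 0.0
```

```bash
python3 - <<'E'
from h import *
to(.548,.325,.15,4)
S=img("scene");T=img("top");np.save("top4.npy",T,allow_pickle=True);np.save("scene4.npy",S,allow_pickle=True)
d=cv2.resize(S["pixels"][210:300,370:480],(400,327),interpolation=cv2.INTER_CUBIC);e=cv2.resize(T["pixels"][180:300,150:297],(400,327))
save(np.hstack([e,d]),"pics/c11.png")
E
```

```text
t 18.8 pos [0.3938 0.3217 0.1671] yaw 94.02 shift [-0.253  5.127  0.632] turn 18.003 j6 now 29.0 then 117
```

View pics/c11.png

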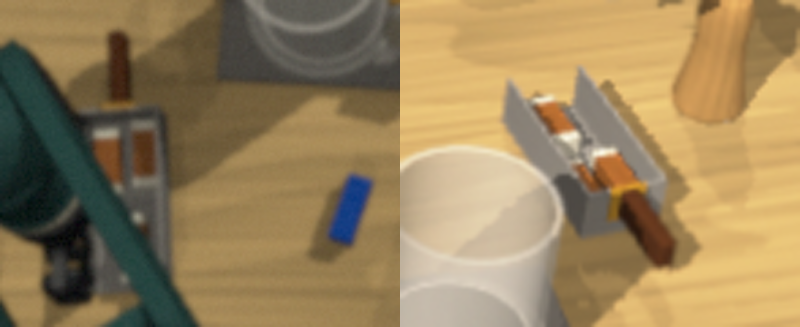

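The blank lies in the trough in front of the other two, at scene (421,245). Next I move over the grip.

send_rows([
  [-1,-0.2,5.2,0,18],
  [-1,-0.2,5.2,0,18],
  [-1,-0.2,5.2,0,18],
  [-1,-0.2,5.2,0,18],
  [-1,-0.2,5.2,0,18],
  [-1,-0.2,5.2,0,18],
  [-1,-0.2,5.2,0,18],
  [-1,-0.2,5.2,0,18],
  [-1,-0.2,5.2,0,18],
  [-1,-0.2,5.2,0,18],
  [-1,-0.2,5.2,0,18],
  [-1,-0.2,5.2,0,18],
  [-1,-0.2,5.2,0,18],
  [-1,-0.2,5.2,1.2,18],
  [-1,-0.2,5.2,2.4,18],
  [-1,-0.2,5.2,3,18],
  [-1,-0.2,5.2,3,18],
  [-1,-0.2,5.2,3,18],
  [-1,-0.2,5.2,3,18],
])

```text
time_s: 20.47
position: [0.5471, 0.3246, 0.0699]
tool_rot: [-0.0, 0.999, 0.035, 0.0]
ft_force: [0.1, -0.5, 0.6]
grip_width: 1.003
grip_force: 0.0
```

```bash
python3 - <<'E'
from h import *
to(.55,.327,.015,4)
S=np.load("scene4.npy",allow_pickle=True).item();T=np.load("top4.npy",allow_pickle=True).item()
# dark brown grip both views
for n,c,b in(("T",T,(185,185,203,222)),("S",S,(420,240,470,290))):
  hsv=cv2.cvtColor(c["pixels"],cv2.COLOR_RGB2HSV);m=cv2.inRange(hsv,(0,90,20),(14,255,115));k=np.zeros_like(m);k[b[1]:b[3],b[0]:b[2]]=255
  for q in cv2.findContours(m&k,0,1)[0]:
    if cv2.contourArea(q)>20: r=cv2.minAreaRect(q);print(n,r,onz(c,r[0],.04).round(4))
E
```

```text
t 20.5 pos [0.5471 0.3246 0.0699] yaw 4.01 shift [ 0.101 -0.072  1.83 ] turn 0.001 j6 now 112.0 then 117
T ((193.5, 204.0), (24.0, 7.0), 90.0) [0.5522 0.3267 0.04  ]
S ((437.8020324707031, 272.28857421875), (21.873493194580078, 8.520011901855469), 55.00798034667969) [0.5573 0.3283 0.04  ]
```

send_rows([
  [-1,0.12,-0.07,0.6,0],
  [-1,0.12,-0.07,1.2,0],
  [-1,0.12,-0.07,1.6,0],
  [-1,0.12,-0.07,1.8,0],
  [-1,0.12,-0.07,1.85,0],
  [-1,0.12,-0.07,1.85,0],
  [0,0.12,-0.07,1.85,0],
  [0.5,0.12,-0.07,1.85,0],
  [1,0.12,-0.07,1.85,0],
  [1,0.12,-0.07,1.85,0],
  [1,0.12,-0.07,1.85,0],
  [1,0.12,-0.07,1.85,0],
  [1,0.12,-0.07,1.85,0],
  [1,0.12,-0.07,1.85,0],
], squeeze=120)

```text
time_s: 21.63
position: [0.5503, 0.327, 0.0144]
tool_rot: [-0.0, 0.999, 0.035, 0.0]
ft_force: [-0.5, -0.5, 2.5]
grip_width: 0.171
grip_force: 117.2
```

send_rows([
  [1,0,0,-0.2,0],
  [1,0,0,-0.5,0],
  [1,0,0,-0.8,0],
  [1,0,0,-1,0],
  [1,0,0,-1,0],
  [1,0,0,-1,0],
])

```text
time_s: 22.13
position: [0.5506, 0.327, 0.0447]
tool_rot: [-0.0, 0.999, 0.035, 0.001]
ft_force: [0.9, -0.3, -3.4]
grip_width: 0.171
grip_force: 117.0
```

```bash
python3 - <<'E'
from h import *
o=bot.get_obs();print(o["ft_force"].round(2),o["wrist_torque"].round(3),o["position"].round(4))
S=img("scene");p=S["pixels"][215:310,380:500];hsv=cv2.cvtColor(p,cv2.COLOR_RGB2HSV)
save(cv2.resize(p,(600,475)),"pics/c12.png")
# gold band / grey walls: print orange blanks & white ends
m=cv2.inRange(hsv,(5,120,90),(16,255,255))
for q in cv2.findContours(m,0,1)[0]:
    if cv2.contourArea(q)>15: r=cv2.minAreaRect(q);print("orange",np.round(r[0],1)+[380,215],np.round(r[1],1),round(r[2]))
T=img("top");p=T["pixels"];hsv=cv2.cvtColor(p,cv2.COLOR_RGB2HSV)
m=cv2.inRange(hsv,(0,0,70),(180,45,255));k=np.zeros_like(m);k[190:310,160:230]=255
for q in cv2.findContours(m&k,0,1)[0]:
    if cv2.contourArea(q)>30: print("grey T",cv2.boundingRect(q),cv2.contourArea(q))
E
```

```text
[ 0.86 -0.28 -3.39] [ 0.019 -0.311  0.037] [0.5506 0.327  0.0447]
orange [442.6 268.9] [ 8.  12.6] 14
orange [413.  234.3] [10.   5.8] 56
```

send_rows([
  [1,0,0,-0.15,0],
  [1,0,0,-0.4,0],
  [1,0,0,-0.8,0],
  [1,0,0,-1.3,0],
  [1,0,0,-1.8,0],
  [1,0,0,-2.3,0],
  [1,0,0,-2.8,0],
  [1,0,0,-3.3,0],
  [1,0,0,-3.8,0],
  [1,0,0,-4.3,0],
  [1,0,0,-4.8,0],
  [1,0,0,-5.3,0],
  [1,0,0,-5.8,0],
  [1,0,0,-6.2,0],
  [1,0,0,-6.5,0],
  [1,0,0,-6.8,0],
  [1,0,0,-7,0],
  [1,0,0,-7.05,0],
  [1,0,0,-7.05,0],
])

```text
time_s: 23.82
position: [0.5502, 0.3268, 0.2555]
tool_rot: [-0.0, 0.999, 0.035, 0.0]
ft_force: [-0.2, 0.2, -4.2]
grip_width: 0.172
grip_force: 118.6
```

send_rows([
  [1,0.03,0,0,-0.1],
  [1,0.1,0,0,-0.3],
  [1,0.2,0,0,-0.6],
  [1,0.3,0,0,-1.0],
  [1,0.4,0,0,-1.5],
  [1,0.5,0,0,-2.0],
  [1,0.6,0,0,-2.5],
  [1,0.7,0,0,-3.0],
  [1,0.8,0,0,-3.5],
  [1,0.9,0,0,-4.0],
  [1,1.0,0,0,-4.5],
  [1,1.1,0,0,-5.0],
  [1,1.2,0,0,-5.5],
  [1,1.3,0,0,-6.0],
  [1,1.4,0,0,-6.5],
  [1,1.5,0,0,-7.0],
  [1,1.6,0,0,-7.4],
  [1,1.65,0,0,-7.7],
  [1,1.7,0,0,-7.9],
  [1,1.7,0,0,-8.0],
])

```text
time_s: 25.48
position: [0.6011, 0.3303, 0.2541]
tool_rot: [-0.0, 0.927, 0.375, -0.001]
ft_force: [-0.6, 0.3, -3.0]
grip_width: 0.167
grip_force: 118.8
```

```bash
python3 -c "
from h import *
to(.618,.33,.256,90);o=bot.get_obs();print(o['ft_force'],o['wrist_torque'])"
```

```text
t 25.5 pos [0.6011 0.3303 0.2541] yaw 44.06 shift [ 0.399  0.399 -0.063] turn -9.187 j6 now 70.0 then 28
[-0.59568839  0.25934543 -2.98375058] [ 0.60489994 -0.70829663 -0.00264966]
```

send_rows([
  [1,0,0,0,0],
  [1,0,0,0,0],
  [1,0,0,0,0],
  [1,0,0,0,0],
])

```text
time_s: 25.82
position: [0.6008, 0.3304, 0.2553]
tool_rot: [0.0, 0.927, 0.375, 0.0]
ft_force: [0.0, -0.2, -4.1]
grip_width: 0.166
grip_force: 118.7
```

```bash
python3 - <<'E'
from h import *
to(.618,.33,.256,90);o=bot.get_obs();print(o['ft_force'],o['wrist_torque'])
S=img("scene");T=img("top")
for n,c,b in(("T",T,(150,100,330,300)),("S",S,(350,150,500,270))):
  hsv=cv2.cvtColor(c["pixels"],cv2.COLOR_RGB2HSV);m=cv2.inRange(hsv,(3,120,90),(14,255,255));k=np.zeros_like(m);k[b[1]:b[3],b[0]:b[2]]=255
  for q in cv2.findContours(m&k,0,1)[0]:
    if cv2.contourArea(q)>15: r=cv2.minAreaRect(q);print(n,np.round(r[0],1),np.round(r[1],1))
save(cv2.resize(np.hstack([T["pixels"][90:330,140:390],S["pixels"][110:350,320:570]]),(800,384)),"pics/c13.png")
E
```

```text
t 25.8 pos [0.6008 0.3304 0.2553] yaw 44.01 shift [ 0.402  0.408 -0.022] turn -9.197 j6 now 70.0 then 28
[ 0.04867724 -0.24198461 -4.09016918] [-0.26035567  0.29530406  0.06968593]
T [208.6 198.6] [18.9 10.7]
T [326.5 169.5] [6.7 4.9]
S [469.2 215.6] [ 8.4 10.4]
S [451.8 209.4] [ 7.  10.2]
S [436.8 204.1] [16.1  5.4]
S [416.1 197.7] [13.9  4.4]
S [480.3 191.5] [10.7 26.6]
S [437.  180.7] [ 2.4 40.4]
S [372.8 171.7] [54.5  7.7]
```

View pics/c13.png

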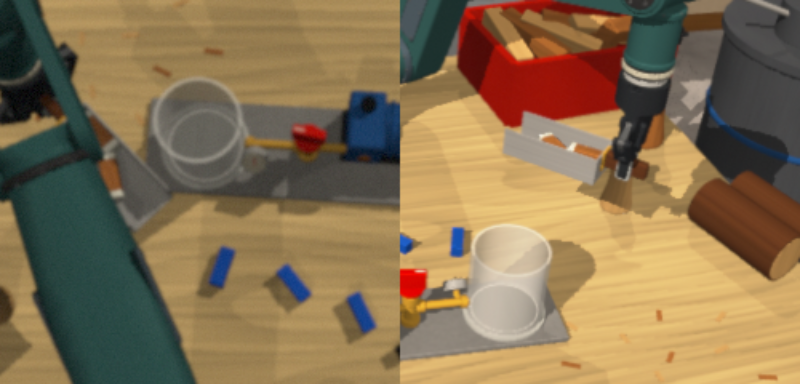

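The scoop is held level with its blanks inside, at scene crop (565,145). The chamber is clear at (200,120) in the left crop. I continue to the pouring stand-off.

send_rows([
  [1,0.02,0.02,0,-0.1],
  [1,0.04,0.04,0,-0.3],
  [1,0.06,0.06,0,-0.6],
  [1,0.1,0.1,0,-1.0],
  [1,0.12,0.12,0,-1.5],
  [1,0.14,0.14,0,-2.0],
  [1,0.16,0.16,0,-2.5],
  [1,0.18,0.18,0,-3.0],
  [1,0.2,0.2,0,-3.5],
  [1,0.22,0.22,0,-4.0],
  [1,0.24,0.24,0,-4.6],
  [1,0.26,0.26,0,-5.2],
  [1,0.28,0.28,0,-5.8],
  [1,0.3,0.3,0,-6.4],
  [1,0.33,0.33,0,-7.0],
  [1,0.36,0.36,0,-7.6],
  [1,0.38,0.38,0,-8.2],
  [1,0.4,0.4,0,-8.7],
  [1,0.4,0.4,0,-9.0],
  [1,0.4,0.4,0,-9.2],
])

```text
time_s: 27.58
position: [0.6179, 0.33, 0.255]
tool_rot: [-0.0, 0.706, 0.708, -0.0]
ft_force: [0.5, -0.0, -3.4]
grip_width: 0.171
grip_force: 119.0
```

send_rows([
  [1,0,0,0,0],
  [1,0,0,0,0],
  [1,0,0,0,0],
  [1,0,0,0,0],
])

```text
time_s: 27.92
position: [0.6179, 0.3301, 0.2553]
tool_rot: [-0.0, 0.707, 0.707, -0.0]
ft_force: [-0.5, -0.3, -1.9]
grip_width: 0.167
grip_force: 119.2
```

```bash
cat >> h.py <<'E'
def blobs(c,lo,hi,b,amin=12):
    hsv=cv2.cvtColor(c["pixels"],cv2.COLOR_RGB2HSV);m=cv2.inRange(hsv,lo,hi);k=np.zeros_like(m);k[b[1]:b[3],b[0]:b[2]]=255
    return [(np.round(r[0],1).tolist(),np.round(r[1],1).tolist(),round(r[2])) for q in cv2.findContours(m&k,0,1)[0] if cv2.contourArea(q)>=amin for r in [cv2.minAreaRect(q)]]
E
python3 - <<'E'
from h import *
to(.618,.33,.256,90);o=bot.get_obs();print(o['ft_force'],o['wrist_torque'])
S=img("scene")
for z in (.24,.20): print("pred lip/mid level",z,proj(S,[[.618,.13,z],[.618,.21,z],[.618,.285,z]]).round(0).tolist())
b=(330,150,520,290)
print("orange",blobs(S,(3,120,90),(14,255,255),b)); print("white",blobs(S,(0,0,200),(180,60,255),b))
# grey steel walls: hue low-sat mid value
print("grey",blobs(S,(90,5,90),(140,60,190),b,25))
E
```

```text
t 27.9 pos [0.6179 0.3301 0.2553] yaw 90.0 shift [-0.004  0.005 -0.024] turn 0.001 j6 now 23.0 then 28
[-0.47503049 -0.26031857 -1.87259505] [0.27413323 0.00788552 0.0224544 ]
pred lip/mid level 0.24 [[385.0, 238.0], [416.0, 234.0], [444.0, 230.0]]
pred lip/mid level 0.2 [[383.0, 251.0], [414.0, 246.0], [442.0, 243.0]]
orange [([335.3, 282.5], [12.5, 6.0], 66), ([511.5, 237.0], [30.0, 15.0], 90), ([415.0, 224.0], [6.0, 18.0], 90), ([434.6, 220.0], [8.2, 16.5], 82), ([458.0, 214.5], [5.0, 8.0], 90), ([483.4, 193.0], [2.0, 12.0], 7), ([400.7, 177.8], [103.2, 28.8], 16)]
white [([352.5, 287.0], [4.0, 5.0], 90), ([391.0, 269.5], [39.0, 46.0], 90), ([403.9, 223.9], [2.8, 8.9], 18), ([424.5, 221.5], [8.5, 4.2], 45), ([474.7, 159.9], [20.6, 3.6], 13)]
grey []
```

send_rows([
  [1,0,0,0,0],
  [1,0,0,0,0],
  [1,0,0,0,0],
  [1,0,0,0,0],
], squeeze=50)

```text
time_s: 28.3
position: [0.6179, 0.3301, 0.2553]
tool_rot: [0.0, 0.707, 0.707, -0.0]
ft_force: [-0.4, -1.1, -3.7]
grip_width: 0.17
grip_force: 119.0
```

```bash
cat > chk.py <<'E'
from h import *
o=bot.get_obs();print(o['position'].round(4),o['ft_force'].round(2),o['wrist_torque'].round(3),o["grip_width"],o["grip_force"])
S=img("scene");b=(370,190,450,285)
print("orange",blobs(S,(3,120,90),(14,255,255),b)); print("white",blobs(S,(0,0,200),(180,60,255),b))
E
python3 chk.py
```

```text
[0.6179 0.3301 0.2553] [-0.4  -1.1  -3.65] [0.381 0.029 0.025] 0.1696638223773532 119.01110172271729
orange [([415.0, 224.0], [6.0, 18.0], 90), ([434.5, 220.0], [8.0, 17.0], 90)]
white [([392.0, 267.0], [34.0, 44.0], 90), ([403.7, 223.9], [3.2, 8.9], 18), ([424.3, 221.6], [8.5, 4.5], 63)]
```

send_rows([
  [0.95,0,0,0,0],
  [0.95,0,0,0,0],
  [0.95,0,0,0,0],
], squeeze=50)

```text
time_s: 28.6
position: [0.6179, 0.3301, 0.2552]
tool_rot: [0.0, 0.707, 0.707, -0.0]
ft_force: [0.9, -1.0, -3.9]
grip_width: 0.165
grip_force: 119.0
```

```bash
python3 chk.py
```

```text
[0.6179 0.3301 0.2552] [ 0.91 -1.03 -3.85] [ 0.372 -0.009 -0.007] 0.16471114636779527 119.00525093078613
orange [([415.0, 224.0], [6.0, 18.0], 90), ([434.5, 220.0], [8.0, 17.0], 90)]
white [([392.0, 267.0], [34.0, 44.0], 90), ([403.7, 223.9], [3.2, 8.9], 18), ([424.3, 221.5], [8.9, 4.4], 56)]
```

send_rows([
  [0.75,0,0,0,0],
  [0.75,0,0,0,0],
], squeeze=30)

```text
time_s: 28.82
position: [0.6179, 0.3301, 0.2553]
tool_rot: [0.0, 0.707, 0.707, -0.0]
ft_force: [0.3, 0.7, -2.8]
grip_width: 0.173
grip_force: 119.2
```

send_rows([
  [0.7,0,0,0,0],
], squeeze=30)

```text
time_s: 28.9
position: [0.6179, 0.3301, 0.2553]
tool_rot: [0.0, 0.707, 0.707, -0.0]
ft_force: [-0.0, 0.1, -3.7]
grip_width: 0.17
grip_force: 118.9
```

send_rows([
  [0.66,0,0,0,0],
], squeeze=30)

```text
time_s: 28.98
position: [0.6179, 0.33, 0.2552]
tool_rot: [0.0, 0.707, 0.707, -0.0]
ft_force: [0.1, -0.2, -3.8]
grip_width: 0.172
grip_force: 87.2
```

send_rows([
  [0.64,0,0,0,0],
], squeeze=30)

```text
time_s: 29.07
position: [0.6179, 0.3301, 0.2553]
tool_rot: [0.0, 0.707, 0.707, -0.0]
ft_force: [-0.4, 0.3, -3.1]
grip_width: 0.182
grip_force: 37.1
```

send_rows([
  [0.64,0,0,0,0],
  [0.64,0,0,0,0],
  [0.64,0,0,0,0],
])

```text
time_s: 29.32
position: [0.6179, 0.3301, 0.2553]
tool_rot: [0.0, 0.707, 0.707, -0.0]
ft_force: [-0.6, 0.6, -3.5]
grip_width: 0.186
grip_force: 37.2
```

```bash
python3 chk.py
```

```text
[0.6179 0.3301 0.2553] [-0.56  0.59 -3.54] [ 0.32  -0.008  0.003] 0.18604902474509283 37.2060889005661
orange [([415.0, 224.0], [6.0, 18.0], 90), ([434.7, 219.9], [8.6, 16.7], 83)]
white [([392.0, 267.0], [34.0, 44.0], 90), ([403.9, 223.9], [2.8, 8.9], 18), ([424.3, 221.2], [9.4, 4.6], 53)]
```

send_rows([
  [0.635,0,0,0,0],
  [0.635,0,0,0,0],
], squeeze=20)

```text
time_s: 29.53
position: [0.6179, 0.3301, 0.2553]
tool_rot: [0.0, 0.707, 0.707, -0.0]
ft_force: [-0.3, -0.0, -3.9]
grip_width: 0.179
grip_force: 24.3
```

```bash
python3 chk.py
```

```text
[0.6179 0.3301 0.2553] [-0.34 -0.04 -3.93] [ 0.229 -0.038 -0.04 ] 0.17861927929179264 24.27453339099884
orange [([415.0, 225.5], [7.0, 18.0], 90), ([434.7, 220.6], [8.8, 16.7], 82)]
white [([392.0, 267.0], [34.0, 44.0], 90), ([404.1, 225.2], [2.8, 9.8], 18), ([424.3, 222.5], [10.0, 5.0], 56)]
```

send_rows([
  [0.635,0,0,0,0],
  [0.633,0,0,0,0],
  [0.633,0,0,0,0],
  [0.633,0,0,0,0],
])

```text
time_s: 29.92
position: [0.6179, 0.33, 0.2553]
tool_rot: [0.0, 0.707, 0.707, -0.0]
ft_force: [0.7, 0.6, -2.6]
grip_width: 0.185
grip_force: 19.2
```

```bash
python3 chk.py
```

```text
[0.6179 0.33   0.2553] [ 0.7   0.57 -2.56] [0.2   0.012 0.034] 0.18456395940470183 19.225425124168396
orange [([418.0, 241.5], [9.0, 16.0], 90), ([437.5, 229.0], [11.2, 17.0], 63)]
white [([392.0, 267.0], [34.0, 44.0], 90), ([408.0, 242.5], [11.0, 2.0], 90), ([427.9, 234.3], [11.6, 4.2], 77), ([447.0, 224.5], [11.6, 3.1], 63)]
```

send_rows([
  [0.633,0,0,0,0],
  [0.633,0,0,0,0],
  [0.633,0,0,0,0],
  [0.633,0,0,0,0],
  [0.633,0,0,0,0],
  [0.633,0,0,0,0],
])

```text
time_s: 30.47
position: [0.6179, 0.33, 0.2555]
tool_rot: [0.0, 0.707, 0.707, 0.0]
ft_force: [0.3, 0.8, -1.9]
grip_width: 0.186
grip_force: 19.5
```

```bash
python3 chk.py
```

```text
[0.6179 0.33   0.2555] [ 0.32  0.79 -1.85] [ 0.027 -0.035 -0.005] 0.1856351428995407 19.455796480178833
orange []
white [([390.7, 275.5], [27.9, 34.6], 46)]
```

send_rows([
  [0.633,0,0,0,0],
  [0.633,0,0,0,0],
  [0.633,0,0,0,0],
  [0.633,0,0,0,0],
  [0.633,0,0,0,0],
  [0.633,0,0,0,0],
])

```text
time_s: 31.02
position: [0.6179, 0.3301, 0.2553]
tool_rot: [0.0, 0.707, 0.707, -0.0]
ft_force: [-0.3, -0.4, -1.6]
grip_width: 0.191
grip_force: 19.5
```

```bash
python3 - <<'E'
from h import *
o=bot.get_obs();print(o['ft_force'].round(2),o['wrist_torque'].round(3))
S=img("scene");T=img("top")
print("S orange",blobs(S,(3,60,70),(14,255,255),(350,200,450,330)))
print("T orange",blobs(T,(3,60,50),(14,255,255),(220,120,310,230)))
print("T all",blobs(T,(3,120,70),(14,255,255),(160,60,460,330)))
print(proj(S,[.618,.15,.031]),proj(T,[.618,.15,.031]))
E
```

```text
[-0.33 -0.38 -1.64] [ 0.015  0.01  -0.03 ]
S orange []
T orange [([267.7, 186.8], [11.9, 6.4], 10), ([282.0, 173.0], [12.0, 8.0], 90)]
T all [([456.4, 251.5], [4.4, 11.4], 14), ([267.0, 185.5], [3.0, 8.0], 90), ([332.4, 181.1], [20.4, 9.5], 9), ([326.3, 169.7], [5.8, 7.0], 76)]
[[384.60198043 298.83219645]] [[266.61956548 178.7076424 ]]
```

send_rows([
  [0.65,0,0,0,0],
  [0.66,0,0,0,0],
  [0.66,0,0,0,0],
  [0.66,0,0,-0.3,0],
  [0.66,0,0,-0.8,0],
  [0.66,0,0,-1.4,0],
  [0.66,0,0,-2,0],
  [0.66,0,0,-2,0],
  [0.66,0,0,-2,0],
  [0.66,0,0,-2,0],
], squeeze=90)

```text
time_s: 31.95
position: [0.6178, 0.3301, 0.3144]
tool_rot: [-0.0, 0.707, 0.707, -0.0]
ft_force: [-0.0, 0.2, -2.5]
grip_width: 0.182
grip_force: 43.7
```

```bash
python3 - <<'E'
from h import *
T=img("top");S=img("scene")
o=bot.get_obs();print(o['ft_force'].round(2),o['wrist_torque'].round(3))
print("T orange",blobs(T,(3,60,50),(14,255,255),(220,120,310,230),5))
print("T white",blobs(T,(0,0,170),(180,60,255),(220,120,310,230),5))
print("S orange",blobs(S,(3,60,70),(14,255,255),(350,200,450,330),5))
print("S grey",blobs(S,(90,5,80),(140,70,200),(370,170,470,290),25))
save(cv2.resize(np.hstack([T["pixels"][110:230,210:330],S["pixels"][170:330,340:500][20:140,20:140]]),(800,400)),"pics/unseen.png")
E
```

```text
[-0.69 -0.25 -2.2 ] [ 0.123 -0.003  0.027]
T orange [([268.5, 186.0], [6.0, 13.0], 90), ([262.1, 171.9], [5.6, 9.5], 76), ([282.0, 173.5], [13.0, 8.0], 90), ([273.0, 122.0], [2.0, 10.0], 90)]
T white []
S orange []
S grey []
```

send_rows([
  [0.66,0,-0.1,0,1],
  [0.66,0,-0.3,0,2],
  [0.66,0,-0.5,0,3],
  [0.66,-0.1,-0.7,0,4],
  [0.66,-0.1,-0.9,0,5],
  [0.66,-0.1,-1.1,0,6],
  [0.66,-0.1,-1.3,0,7],
  [0.66,-0.1,-1.5,0,8],
  [0.66,-0.1,-1.7,0,9],
  [0.66,-0.1,-1.9,0,10],
  [0.66,-0.1,-2.1,0,11],
  [0.66,-0.1,-2.25,0,12],
  [0.66,-0.1,-2.25,0,13],
  [0.66,-0.1,-2.25,0,14],
  [0.66,-0.1,-2.25,0,15],
  [0.66,-0.1,-2.25,0,16],
  [0.66,-0.1,-2.25,0,17.2],
  [0.66,-0.1,-2.25,0.8,17.2],
  [0.66,-0.1,-2.25,1.8,17.2],
  [0.66,-0.1,-2.25,1.8,17.2],
])

```text
time_s: 33.72
position: [0.547, 0.3253, 0.2511]
tool_rot: [0.004, 0.999, 0.035, -0.008]
ft_force: [-1.7, -1.4, -5.8]
grip_width: 0.178
grip_force: 43.7
```

send_rows([
  [0.66,0,0,0.6,0],
  [0.66,0,0,1.4,0],
  [0.66,0,0,2.2,0],
  [0.66,0,0,2.9,0],
  [0.66,0,0,3.3,0],
  [0.66,0,0,3.5,0],
  [0.66,0,0,3.5,0],
  [0.66,0,0,3.5,0],
])

```text
time_s: 34.38
position: [0.551, 0.3273, 0.1575]
tool_rot: [-0.0, 0.999, 0.035, 0.001]
ft_force: [0.3, -0.2, -1.1]
grip_width: 0.18
grip_force: 43.7
```

```bash
python3 -c "
from h import *
to(.5505,.327,.0145,4);o=bot.get_obs();print(o['ft_force'],o['wrist_torque'])"
```

```text
t 34.4 pos [0.551  0.3273 0.1575] yaw 4.01 shift [-0.023  0.011  4.765] turn 0.001 j6 now 112.0 then 117
[ 0.26703777 -0.1521287  -1.0955802 ] [-0.00343199 -0.14466076  0.02367669]
```

send_rows([
  [0.64,0,0,0.4,0],
  [0.64,0,0,0.8,0],
  [0.64,0,0,1.1,0],
  [0.64,0,0,1.4,0],
  [0.64,0,0,1.7,0],
  [0.64,0,0,2,0],
  [0.64,0,0,2.3,0],
  [0.64,0,0,2.6,0],
  [0.64,0,0,2.6,0],
])

```text
time_s: 35.13
position: [0.5491, 0.3265, 0.0756]
tool_rot: [0.001, 0.999, 0.035, -0.002]
ft_force: [-0.2, -0.6, -0.4]
grip_width: 0.179
grip_force: 36.6
```

send_rows([
  [0.64,0,0,0.3,0],
  [0.64,0,0,0.6,0],
  [0.64,0,0,0.9,0],
  [0.64,0,0,1.2,0],
  [0.64,0,0,1.5,0],
  [0.64,0,0,1.7,0],
  [0.64,0,0,1.9,0],
  [0.64,0,0,2,0],
  [0.64,0,0,2.0,0],
])

```text
time_s: 35.88
position: [0.5496, 0.3267, 0.0169]
tool_rot: [0.0, 0.999, 0.035, -0.001]
ft_force: [-1.2, 0.7, -1.0]
grip_width: 0.179
grip_force: 35.5
```

```bash
python3 -c "
from h import *
to(.5505,.327,.0145,4);o=bot.get_obs();print(o['ft_force'],o['wrist_torque'])"
```

```text
t 35.9 pos [0.5496 0.3267 0.0169] yaw 4.01 shift [ 0.032 -0.008  0.079] turn 0.001 j6 now 112.0 then 117
[-1.15762933  0.72354418 -0.9675212 ] [ 0.03441266  0.14756698 -0.03654688]
```

send_rows([
  [0.64,0,0,0.06,0],
  [0.64,0,0,0.1,0],
  [0.64,0,0,0.1,0],
  [0.3,0,0,0.1,0],
  [0,0,0,0.1,0],
  [-0.6,0,0,0.1,0],
  [-0.6,0,0,0.1,0],
  [-0.6,0,0,-0.5,0],
  [-0.6,0,0,-1.5,0],
  [-0.6,0,0,-2.8,0],
  [-0.6,0,0,-4.1,0],
  [-0.6,0,0,-5.4,0],
  [-0.6,0,0,-6.5,0],
  [-0.6,0,0,-6.5,0],
], squeeze=60)

```text
time_s: 37.05
position: [0.5537, 0.3287, 0.2242]
tool_rot: [-0.004, 0.999, 0.035, 0.008]
ft_force: [0.6, -0.6, 1.2]
grip_width: 0.801
grip_force: 0.0
```

```bash
python3 - <<'E'
from h import *
S=img("scene");T=img("top")
print("before grip S",blobs(np.load("scene4.npy",allow_pickle=True).item(),(0,90,20),(14,255,115),(420,240,470,290),20))
print("now S",blobs(S,(0,90,20),(14,255,115),(420,240,470,290),20))
b=(160,300,200,330)
print("lidknob",blobs(T,(0,0,0),(180,255,40),(470,170,510,220)),blobs(S,(0,0,0),(180,255,40),b))
print("lid T",blobs(T,(0,0,120),(180,60,255),(430,160,540,240),300),"lid S",blobs(S,(0,0,120),(180,60,255),(130,290,230,350),300))
to(.571,-.390,.25,4)
E
```

```text
before grip S [([437.8, 272.3], [21.9, 8.5], 55)]
now S [([437.3, 272.7], [21.8, 8.7], 54)]
lidknob [([488.0, 195.5], [9.2, 12.0], 45)] [([177.5, 316.0], [12.3, 9.8], 72)]
lid T [([486.0, 198.0], [56.6, 53.7], 45)] lid S [([179.0, 324.5], [41.0, 54.0], 90)]
t 37.1 pos [0.5514 0.3275 0.2163] yaw 4.01 shift [-1.016 23.903 -1.177] turn 0.002 j6 now 112.0 then 52
```

send_rows([
  [-0.6,-0.05,1,-0.2,0],
  [-0.6,-1.02,23.9,-1,0],
  [-0.6,-1.02,23.9,-1,0],
  [-0.6,-1.02,23.9,-1,0],
  [-0.6,-1.02,23.9,-1,0],
  [-0.6,-1.02,23.9,-1,0],
  [-0.6,-1.02,23.9,-1,0],
  [-0.6,-1.02,23.9,-1,0],
  [-0.6,-1.02,23.9,-1,0],
  [-0.6,-1.02,23.9,-1,0],
  [-0.6,-1.02,23.9,-1,0],
  [-0.6,-1.02,23.9,-1,0],
  [-0.6,-1.02,23.9,-1,0],
  [-0.6,-1.02,23.9,-1,0],
  [-0.6,-1.02,23.9,-1,0],
  [-0.6,-1.02,23.9,-1,0],
  [-0.6,-1.02,23.9,-1,0],
  [-0.6,-1.02,23.9,-1,0],
  [-0.6,-1.02,23.9,-1,0],
  [-0.6,-1.02,23.9,-1,0],
])

```text
time_s: 38.82
position: [0.569, -0.3912, 0.2396]
tool_rot: [-0.002, 0.999, 0.034, -0.002]
ft_force: [0.4, 1.3, -0.9]
grip_width: 0.799
grip_force: 0.0
```

send_rows([
  [-0.6,0,0,0,0],
  [-0.6,0,0,1,0],
  [-0.6,0,0,2,0],
  [-0.6,0,0,3,0],
  [-0.6,0,0,4,0],
  [-0.6,0,0,5,0],
  [-0.6,0,0,5.2,0],
  [-0.6,0,0,5.2,0],
  [-0.6,0,0,5.2,0],
])

```text
time_s: 39.57
position: [0.5707, -0.3895, 0.0885]
tool_rot: [0.0, 0.999, 0.036, 0.0]
ft_force: [-0.4, 0.2, 0.5]
grip_width: 0.8
grip_force: 0.0
```

```bash
python3 - <<'E'
from h import *
to(.571,-.389,.0175,4);S=img("scene")
print("lidknob",blobs(S,(0,0,0),(180,255,40),(160,300,200,330)),"lid S",blobs(S,(0,0,120),(180,60,255),(130,290,230,350),300))
E
```

```text
t 39.6 pos [ 0.5707 -0.3895  0.0885] yaw 4.09 shift [ 0.011 -0.016  2.365] turn 0.018 j6 now 47.0 then 52
lidknob [([178.0, 316.0], [12.0, 10.0], 90)] lid S [([179.0, 324.5], [41.0, 54.0], 90)]
```

send_rows([
  [-0.6,0,0,0.8,0],
  [-0.6,0,0,1.6,0],
  [-0.6,0,0,2.2,0],
  [-0.6,0,0,2.35,0],
  [-0.6,0,0,2.35,0],
  [-0.2,0,0,2.35,0],
  [0,0,0,2.35,0],
  [0.3,0,0,2.35,0],
  [0.6,0,0,2.35,0],
  [1,0,0,2.35,0],
  [1,0,0,2.35,0],
  [1,0,0,2.35,0],
], squeeze=80)

```text
time_s: 40.62
position: [0.5715, -0.3918, 0.0202]
tool_rot: [0.002, 0.999, 0.035, 0.002]
ft_force: [0.4, -0.0, 6.5]
grip_width: 0.35
grip_force: 79.5
```

send_rows([
  [1,0,0,-0.5,0],
  [1,0,0,-1.2,0],
  [1,0,0,-2,0],
  [1,0,0,-3,0],
  [1,0,0,-4,0],
  [1,0,0,-5,0],
  [1,0,0,-6,0],
  [1,0,0,-7,0],
  [1,0,0,-7.2,0],
  [1,0,0,-7.2,0],
])

```text
time_s: 41.45
position: [0.5709, -0.3909, 0.2359]
tool_rot: [0.002, 0.999, 0.035, 0.002]
ft_force: [0.9, 0.0, -4.3]
grip_width: 0.349
grip_force: 79.6
```

```bash
python3 - <<'E'
from h import *
o=bot.get_obs();print(o['ft_force'].round(2),o['wrist_torque'].round(3))
to(.6175,.150,.24,4)
S=img("scene");T=img("top");p=o["position"]
print("knob/lid",blobs(S,(0,0,110),(180,60,255),(110,210,240,320),200));
zl=p[2]+.019-.035+.006
print("pred lid centre",proj(S,[p[0],p[1],zl]),proj(T,[p[0],p[1],zl]))
print("T lid",blobs(T,(0,0,110),(180,60,255),(440,130,560,240),200))
E
```

```text
[ 0.94  0.04 -4.3 ] [-0.042 -0.081 -0.002]
t 41.5 pos [ 0.5709 -0.3909  0.2359] yaw 4.01 shift [  2.814 -17.878  -0.197] turn 0.003 j6 now 47.0 then 100
knob/lid [([122.0, 290.0], [24.0, 42.0], 0), ([169.7, 258.9], [44.4, 69.6], 60)]
pred lid centre [[163.84298243 257.78720133]] [[510.93988432 172.72938495]]
T lid [([533.0, 178.2], [26.2, 25.2], 37), ([487.6, 156.2], [8.4, 39.8], 39)]
```

send_rows([
  [1,0.1,-0.5,0,0],
  [1,0.25,-1.5,0,0],
  [1,0.4,-2.7,0,0],
  [1,0.6,-3.9,0,0],
  [1,0.8,-5.1,0,0],
  [1,1,-6.3,0,0],
  [1,1.2,-7.5,0,0],
  [1,1.4,-8.7,0,0],
  [1,1.55,-9.9,0,0],
  [1,1.75,-11.1,0,0],
  [1,1.9,-12.3,0,0],
  [1,2.1,-13.5,0,0],
  [1,2.3,-14.7,0,0],
  [1,2.5,-15.9,0,0],
  [1,2.7,-17,0,0],
  [1,2.79,-17.6,0,0],
  [1,2.79,-17.81,0,0],
  [1,2.79,-17.81,0,0],
  [1,2.79,-17.81,0,0],
  [1,2.79,-17.81,0,0],
])

```text
time_s: 43.22
position: [0.6157, 0.1472, 0.2315]
tool_rot: [0.001, 0.999, 0.034, -0.001]
ft_force: [-0.2, 0.5, -3.8]
grip_width: 0.354
grip_force: 80.0
```

```bash
python3 - <<'E'
from h import *
to(.617,.148,.1705,4)
S=img("scene");o=bot.get_obs();p=o["position"];print(o['ft_force'].round(2),o['wrist_torque'].round(3))
print("lid",blobs(S,(0,0,130),(180,45,255),(320,180,460,290),100),"pred top centre",proj(S,[p[0],p[1],p[2]-.0202+.012]))
hsv=cv2.cvtColor(S["pixels"],cv2.COLOR_RGB2HSV)
for r in (236,240,244,248,252): 
    w=np.where(hsv[r,330:450,1]<50)[0]+330; print(r,w.min() if len(w) else None,w.max() if len(w) else None)
E
```

```text
t 43.2 pos [0.6157 0.1472 0.2315] yaw 3.93 shift [ 0.051 -0.026  2.033] turn -0.015 j6 now 94.0 then 99
[ 0.51  0.6  -4.77] [ 0.013 -0.01   0.045]
lid [([379.5, 282.0], [14.0, 63.0], 90), ([395.1, 248.0], [63.1, 38.2], 3)] pred top centre [[390.60271201 241.52217841]]
236 365 424
240 364 427
244 364 430
248 365 433
252 352 436
```

```bash
python3 - <<'E'
from h import *
S=img("scene");p=bot.get_obs()["position"];print(p)
a=np.linspace(0,2*np.pi,180)
def ext(cx,cy,z,r):
    q=proj(S,np.c_[cx+r*np.cos(a),cy+r*np.sin(a),0*a+z]); return q.min(0).round(1),q.max(0).round(1)
print("pred lid top",ext(p[0],p[1],p[2]-.0082,.071),"under",ext(p[0],p[1],p[2]-.0202,.071))
hsv=cv2.cvtColor(S["pixels"],cv2.COLOR_RGB2HSV)
for r in range(224,268,4): print(r,"".join("#" if s<45 and v>120 else "." for s,v in hsv[r,355:440,1:3]))
c0=np.load("scene4.npy",allow_pickle=True).item();print("rim pred",ext(.617,.148,.15,.064))
h0=cv2.cvtColor(c0["pixels"],cv2.COLOR_RGB2HSV)
for r in range(248,292,3): print(r,"".join("#" if s<75 and v>150 else "." for s,v in h0[r,355:425,1:3]))
E
```

```text
[0.61607864 0.14696869 0.23240373]
pred lid top (array([361.5, 224.3]), array([419.9, 260.2])) under (array([361.1, 228.1]), array([419.2, 264.2]))
224 .....................................................................................
228 ...................####........................##....................................
232 .............##############.....##.............#..######........##...................
236 ..........#################....##.............##.#####################...............
240 .........########################............############################............
244 .........##########################################################..................
248 ..........#########################################################..................
252 ....#.......#######################################################..................
256 ................######################################################...............
260 ......................####################################......########.............
264 ................................................
[... 518 characters left out ...]
##############...........
266 ..........##################################################..........
269 ..........##################################################..........
272 ..........#################################################...........
275 ..........#################################################...........
278 .........###############################################..............
281 .........###############################################..............
284 #####...###############################################...............
287 #####...##############################################................
290 #.......##############################################................
```

send_rows([
  [1,0,0,0.4,0],
  [1,0,0,0.8,0],
  [1,0,0,1.2,0],
  [1,0,0,1.5,0],
  [1,0,0,1.75,0],
  [1,0,0,1.85,0],
  [1,0,0,1.9,0],
  [1,0,0,1.9,0],
])

```text
time_s: 43.98
position: [0.6161, 0.1486, 0.1754]
tool_rot: [0.0, 0.999, 0.035, -0.0]
ft_force: [-0.4, -0.5, -3.8]
grip_width: 0.349
grip_force: 80.0
```

send_rows([
  [1,0,0,0.05,0],
  [1,0,0,0.1,0],
  [1,0,0,0.15,0],
  [1,0,0,0.15,0],
])

```text
time_s: 44.32
position: [0.6161, 0.1485, 0.1713]
tool_rot: [0.0, 0.999, 0.035, 0.0]
ft_force: [0.0, -0.1, -4.5]
grip_width: 0.35
grip_force: 80.0
```

send_rows([
  [1,0,0.05,0,0],
  [1,0,0.05,0.05,0],
  [1,0,0.05,0.1,0],
  [1,0,0.05,0.1,0],
])

```text
time_s: 44.65
position: [0.6165, 0.1468, 0.1702]
tool_rot: [0.0, 0.999, 0.035, 0.001]
ft_force: [-3.0, -1.0, 3.0]
grip_width: 0.348
grip_force: 80.8
```

Contact on the rim at the expected height. I release and back off.

send_rows([
  [0.4,0,0,0,0],
  [0.2,0,0,0,0],
  [0,0,0,0,0],
  [-0.4,0,0,0,0],
  [-0.6,0,0,0,0],
  [-0.6,0,0,-0.5,0],
  [-0.6,0,0,-1.5,0],
  [-0.6,0,0,-2.5,0],
  [-0.6,-1,1,-2.8,0],
  [-0.6,-2,2,-2.8,0],
  [-0.6,-3,3,-2.8,0],
  [-0.6,-4,4,-2.8,0],
  [-0.6,-5,5.2,-2.8,0],
  [-0.6,-5,6.4,-2.8,0],
  [-0.6,-5,7.6,-2.8,0],
  [-0.6,-5,8.8,-2.8,0],
  [-0.6,-5,9,-2.8,0],
])

```text
time_s: 46.07
position: [0.4851, -0.1379, 0.252]
tool_rot: [0.002, 0.999, 0.032, 0.0]
ft_force: [0.5, 0.1, 1.6]
grip_width: 0.802
grip_force: 0.0
```

```bash
python3 - <<'E'
from h import *
S=img("scene");T=img("top");np.save("topL.npy",T,allow_pickle=True);np.save("sceneL.npy",S,allow_pickle=True)
a=np.linspace(0,2*np.pi,180)
def ext(C,cx,cy,z,r):
    q=proj(C,np.c_[cx+r*np.cos(a),cy+r*np.sin(a),0*a+z]); return q.min(0).round(1),q.max(0).round(1)
print("T pred lid",ext(T,.6165,.1468,.162,.071)); print("S pred lid top",ext(S,.6165,.1468,.162,.071))
T0=np.load("top4.npy",allow_pickle=True).item()
h=cv2.cvtColor(T["pixels"],cv2.COLOR_RGB2HSV);h0=cv2.cvtColor(T0["pixels"],cv2.COLOR_RGB2HSV)
print("T lid",blobs(T,(0,0,130),(180,50,255),(215,115,315,225),100))
print("S lid",blobs(S,(0,0,150),(180,50,255),(340,220,440,300),100))
print("T knob",blobs(T,(0,0,0),(180,255,45),(240,140,290,190),15),proj(T,[.6165,.1468,.198]))
print("T rim pred",ext(T0,.6165,.1468,.15,.064))
for r in range(134,200,4): print(r,"".join("#" if s<60 else "." for s,v in h[r,225:305,1:3])," ","".join("#" if v>135 else("+" if v>100 else ".") for s,v in h0[r,225:305,1:3]))
E
```

```text
T pred lid (array([231.4, 132.9]), array([294.2, 193.4]))
S pred lid top (array([359.8, 243.6]), array([416.5, 280.2]))
T lid [([263.0, 163.0], [58.1, 60.8], 63)]
S lid [([389.5, 266.5], [65.0, 55.0], 90)]
T knob [([262.5, 159.5], [13.0, 11.0], 90)] [[261.19401241 157.89561808]]
T rim pred (array([235.2, 137.7]), array([291.3, 191.8]))
134 ................................##############..................................   ###########++++++++++##########################################################+
138 ......................##################################........................   ##################++++#################################+++++++++++##############
142 .................############################################...................   #############################++++++++.++.++++++++###############################
146 ..............##################################################................   ######################++++......+.....++..++.+++++.++++#########################
150 ...........########################################################.............   ###
[... 1393 characters left out ...]
..++++++....+++....+++++++++
186 .......#########################################################################   .+.................+++##+++++...................++++++++........++..............
190 .......#################################################################....####   .....................++++...+++++++#+++#+++++++++..............++...............
194 ......#########################################.....##########################.#   ........................+++.................................+++.................
198 ......##########################################################################   .......................+....+++.........................+.......++..............
```

```bash
python3 - <<'E'
from h import *
T=np.load("topL.npy",allow_pickle=True).item();S=np.load("sceneL.npy",allow_pickle=True).item()
for n,C,b in (("T",T,(312,155,356,195)),("S",S,(306,268,348,308))):
    h=cv2.cvtColor(C["pixels"],cv2.COLOR_RGB2HSV)
    print(n,b)
    for r in range(b[1],b[3]): 
        l="".join(("#" if v>225 else "+" if v>170 else "-") if (H<9 or H>172) and s>130 and v>70 else "." for H,s,v in h[r,b[0]:b[2]])
        if l.strip("."): print(r,l)
E
```

```text
T (312, 155, 356, 195)
167 ....................---.....................
168 ............-------------...................
169 .............+-------------.................
170 ...........-.....++++++------...............
171 ...........---...+++++++++------............
172 ...........-------+++-+++++++---............
173 ...........-----------++++++++---...........
174 ...........----------------+++---...........
175 ...........---------------------............
176 ...........---------------------............
177 ............--------------------............
178 ............--------------------............
179 .............-----------------..............
180 .............---------------................
181 ..............--------------................
182 ..............-------------.................
183 ...............-----------..................
184 .................--------...................
185 ...................---......................
S (306, 268, 348, 308)
278 ............##################............
279 ...........+############......+...........
280 ...........####################...........
281 ...........####################...........
282 ...........++++++++++++++++++++...........
283 ...........++++++++++++++++++++...........
284 ...........++++++++++++++++++++...........
285 ...........+++++++++++++++++++............
286 ...........+++++++++++++++++++............
287 ...........+++++++++++++++++++............
288 ...........+++++++++++++++++++............
289 ...........+++++++++++++++++++............
290 ...........+++++++++++++++++++............
291 ............+##############++.............
292 ............-+#############+-.............
293 .............++##########+++..............
294 ..............++########++--..............
295 .................++++++++--...............
```

```bash
python3 -c "
from h import *
to(.607,-.012,.17,76)"
```

```text
t 46.2 pos [ 0.4854 -0.1343  0.2519] yaw 3.81 shift [ 4.317 -3.797  2.731] turn -14.438 j6 now 64.0 then 13
```

send_rows([
  [0,4.32,-3.8,0,-14.4],
  [0,4.32,-3.8,0,-14.4],
  [0,4.32,-3.8,0,-14.4],
  [0,4.32,-3.8,0,-14.4],
  [0,4.32,-3.8,0,-14.4],
  [0,4.32,-3.8,0,-14.4],
  [0,4.32,-3.8,0,-14.4],
  [0,4.32,-3.8,0,-14.4],
  [0,4.32,-3.8,0,-14.4],
  [0,4.32,-3.8,0,-14.4],
  [0,4.32,-3.8,1,-14.4],
  [0,4.32,-3.8,2,-14.4],
  [0,4.32,-3.8,2.7,-14.4],
  [0,4.32,-3.8,2.7,-14.4],
  [0,4.32,-3.8,2.7,-14.4],
  [0,4.32,-3.8,2.7,-14.4],
])

```text
time_s: 47.5
position: [0.6076, -0.009, 0.1731]
tool_rot: [0.001, 0.788, 0.616, 0.001]
ft_force: [0.6, 0.1, 0.1]
grip_width: 0.501
grip_force: 0.0
```

```bash
python3 - <<'E'
from h import *
to(.607,-.012,.097,76)
S=img("scene");p=bot.get_obs()["position"]
print(blobs(S,(0,140,120),(9,255,255),(300,260,350,310),20),proj(S,[.607,-.012,.122]),proj(S,p))
# finger tips dark/steel near
h=cv2.cvtColor(S["pixels"],cv2.COLOR_RGB2HSV)
for r in range(244,284,2): print(r,"".join("r" if (H<9 or H>172) and s>140 and v>100 else "#" if v<75 else "g" if s<50 and v>90 else "." for H,s,v in h[r,295:360]))
E
```

```text
t 47.5 pos [ 0.6076 -0.009   0.1731] yaw 76.09 shift [-0.104 -0.     2.537] turn 0.018 j6 now 8.0 then 13
[([326.5, 286.5], [17.0, 19.0], 90)] [[325.26723315 279.28652028]] [[326.88423043 263.634357  ]]
244 ............................####.ggg##..#........................
246 ............................####.ggg.####........................
248 ............................###.ggggg####........................
250 ............................#####..#####.........................
252 .................g...........##########..................g......g
254 .............................#########...................g.......
256 ..........................g..##########..................g.......
258 .............................##########..........................
260 .............................##########..........................
262 ...............g.............g.#######..........................g
264 .............................gg#####....................g.......g
266 .............................gg#####....................g.......g
268 ..........................g..gg#####....................g........
270 ..........................................................gg...g.
272 .................................................................
274 .................................................................
276 .................................................................
278 .......................rrrrrrrrrrrrrrrrrr........................
280 ......................rrrrrrrrrrrrrrrrrrrr.......................
282 ......................rrrrrrrrrrrrrrrrrrrr.......................
```

send_rows([
  [0,-0.1,0,0.6,0],
  [0,-0.1,0,1.2,0],
  [0,-0.1,0,1.8,0],
  [0,-0.1,0,2.3,0],
  [0,-0.1,0,2.5,0],
  [0,-0.1,0,2.5,0],
  [0,-0.1,0,2.5,0],
], squeeze=40)

```text
time_s: 48.13
position: [0.607, -0.0129, 0.098]
tool_rot: [0.001, 0.788, 0.616, 0.001]
ft_force: [-0.5, -0.4, 0.4]
grip_width: 0.498
grip_force: 0.0
```

send_rows([
  [0.3,0,0,0,0],
  [0.5,0,0,0,0],
  [0.6,0,0,0,0],
  [0.7,0,0,0,0],
  [1,0,0,0,0],
  [1,0,0,0,0],
])

```text
time_s: 48.63
position: [0.6067, -0.013, 0.0977]
tool_rot: [0.001, 0.788, 0.616, 0.001]
ft_force: [-0.3, 0.3, 5.3]
grip_width: 0.164
grip_force: 40.2
```

```bash
cat > st.py <<'E'
from h import *
o=bot.get_obs();q=o["tool_rot"];R=Rt.from_quat([q[1],q[2],q[3],q[0]]).as_matrix()
print(round(o["time_s"],2),o["position"].round(4),"yaw",np.degrees(np.arctan2(R[1,0],R[0,0])).round(2),"j6",np.degrees(o["joints"][5]).round(1),"F",o["ft_force"].round(1),"M",o["wrist_torque"].round(3),"w",round(o["grip_width"],3),"g",round(o["grip_force"],1))
E
python3 st.py
```

```text
48.63 [ 0.6067 -0.013   0.0977] yaw 76.02 j6 7.4 F [-0.3  0.3  5.3] M [0.016 0.18  0.019] w 0.164 g 40.2
```

send_rows([
  [1,0,0,0,0.5],
  [1,0,0,0,1.2],
  [1,0,0,0,2.2],
  [1,0,0,0.01,3.4],
  [1,0,0,0.01,4.6],
  [1,0,0,0.01,5.8],
  [1,0,0,0.01,7.0],
  [1,0,0,0.02,8.2],
  [1,0,0,0.02,9.4],
  [1,0,0,0.02,10.6],
  [1,0,0,0.02,11.8],
  [1,0,0,0.03,13.0],
  [1,0,0,0.03,14.2],
  [1,0,0,0.03,15.4],
  [1,0,0,0.03,16.6],
  [1,0,0,0.04,17.8],
  [1,0,0,0.04,19.0],
  [1,0,0,0.05,20],
  [1,0,0,0.05,20],
  [1,0,0,0.05,20],
])

```text
time_s: 50.3
position: [0.6054, -0.0105, 0.0962]
tool_rot: [-0.002, 0.978, -0.207, -0.001]
ft_force: [-4.4, 4.8, 6.9]
grip_width: 0.169
grip_force: 40.6
```

```bash
python3 st.py
```

```text
50.3 [ 0.6054 -0.0105  0.0962] yaw -23.94 j6 107.4 F [-4.4  4.8  6.9] M [0.925 0.786 0.002] w 0.169 g 40.6
```

send_rows([
  [0.4,0,0,0,0],
  [0,0,0,0,0],
  [0,0,0,-0.1,0],
  [0,0,0,-0.8,0],
  [0,-0.04,-0.1,-1.6,-1],
  [0,-0.04,-0.1,-1.6,-36],
  [0,-0.04,-0.1,-1.6,-36],
  [0,-0.04,-0.1,-1.6,-36],
  [0,-0.04,-0.1,-1.6,-36],
  [0,-0.04,-0.1,-1.6,-36],
  [0,-0.04,-0.1,-1.6,-36],
  [0,-0.04,-0.1,-1.6,-36],
  [0,-0.04,-0.1,-1.6,-36],
  [0,-0.04,-0.1,-1.6,-36],
  [0,-0.04,-0.1,-1.6,-36],
  [0,-0.04,-0.1,-1.6,-36],
  [0,-0.04,-0.1,-1.6,-36],
  [0,-0.04,-0.1,-1.6,-36],
  [0,-0.04,-0.1,-1.6,-36],
  [0,-0.04,-0.1,-1.6,-36],
])

```text
time_s: 51.97
position: [0.6061, -0.0102, 0.1423]
tool_rot: [-0.0, 0.715, 0.699, -0.0]
ft_force: [0.7, -0.4, 0.5]
grip_width: 0.501
grip_force: 0.0
```

```bash
python3 st.py; python3 -c "
from h import *
to(.6065,-.0098,.14,156)"
```

```text
51.97 [ 0.6061 -0.0102  0.1423] yaw 88.76 j6 -5.1 F [ 0.7 -0.4  0.5] M [ 0.029 -0.063  0.036] w 0.501 g 0.0
t 52.0 pos [ 0.6061 -0.0102  0.1423] yaw 88.76 shift [0.013 0.012 0.077] turn -13.448 j6 now -5.0 then -67
```

Finish the re-orientation, descend and regrip.

send_rows([
  [0,0,0,0,-13.45],
  [0,0,0,0,-13.45],
  [0,0,0,0,-13.45],
  [0,0,0,0,-13.45],
  [0,0,0,0,-13.45],
  [0,0,0,0,-13.45],
  [0,0,0,0,-13.45],
  [0,0,0,0,-13.45],
  [0,0,0,0,-13.45],
  [0,0,0,0,-13.45],
  [0,0,0,0.5,-13.45],
  [0,0,0,1.1,-13.45],
  [0,0,0,1.5,-13.45],
  [0,0,0,1.5,-13.45],
  [0.4,0,0,1.5,-13.45],
  [0.6,0,0,1.5,-13.45],
  [0.7,0,0,1.5,-13.45],
  [1,0,0,1.5,-13.45],
  [1,0,0,1.5,-13.45],
  [1,0,0,1.5,-13.45],
])

```text
time_s: 53.63
position: [0.6065, -0.0105, 0.0989]
tool_rot: [0.001, 0.211, 0.978, -0.001]
ft_force: [-1.3, -3.5, 2.2]
grip_width: 0.166
grip_force: 40.5
```

```bash
python3 st.py
```

```text
53.63 [ 0.6065 -0.0105  0.0989] yaw 155.67 j6 -72.0 F [-1.3 -3.5  2.2] M [-0.491  0.302  0.016] w 0.166 g 40.5
```

send_rows([
  [1,0,0,0,0.5],
  [1,0,0,0,1.2],
  [1,0,0,0,2.2],
  [1,0,0,0.01,3.3],
  [1,0,0,0.01,4.4],
  [1,0,0,0.01,5.5],
  [1,0,0,0.01,6.6],
  [1,0,0,0.02,7.7],
  [1,0,0,0.02,8.8],
  [1,0,0,0.02,9.9],
  [1,0,0,0.02,11],
  [1,0,0,0.03,12.1],
  [1,0,0,0.03,13.2],
  [1,0,0,0.03,14.3],
  [1,0,0,0.03,15.4],
  [1,0,0,0.04,16.5],
  [1,0,0,0.04,17.6],
  [1,0,0,0.05,18.7],
  [1,0,0,0.05,18.7],
  [1,0,0,0.05,18.7],
])

```text
time_s: 55.3
position: [0.6077, -0.0103, 0.0975]
tool_rot: [0.002, 0.856, 0.517, 0.001]
ft_force: [1.4, -3.0, 1.7]
grip_width: 0.168
grip_force: 40.5
```

```bash
python3 st.py
```

```text
55.3 [ 0.6077 -0.0103  0.0975] yaw 62.31 j6 21.4 F [ 1.4 -3.   1.7] M [-0.671 -0.398 -0.039] w 0.168 g 40.5
```

send_rows([
  [1,0,0,0,0.5],
  [1,0,0,0,1.2],
  [1,0,0,0,2.2],
  [1,0,0,0.01,3.3],
  [1,0,0,0.01,4.4],
  [1,0,0,0.01,5.5],
  [1,0,0,0.01,6.6],
  [1,0,0,0.02,7.7],
  [1,0,0,0.02,8.8],
  [1,0,0,0.02,9.9],
  [1,0,0,0.02,11],
  [1,0,0,0.03,12.1],
  [1,0,0,0.03,12.1],
])

```text
time_s: 56.38
position: [0.6079, -0.0111, 0.0967]
tool_rot: [0.001, 1.0, 0.014, 0.002]
ft_force: [3.9, -4.8, 2.0]
grip_width: 0.164
grip_force: 40.4
```

```bash
python3 st.py
```

```text
56.38 [ 0.6079 -0.0111  0.0967] yaw 1.61 j6 82.1 F [ 3.9 -4.8  2. ] M [-1.017 -0.427 -0.034] w 0.164 g 40.4
```

send_rows([
  [1,0,0,0,0.5],
  [1,0,0,0,1.2],
  [1,0,0,0,2.2],
  [1,0,0,0.01,3.3],
  [1,0,0,0.01,4.4],
  [1,0,0,0.01,5.5],
  [1,0,0,0.02,6.6],
  [1,0,0,0.03,7.7],
  [1,0,0,0.03,8.8],
  [1,0,0,0.03,8.8],
])

```text
time_s: 57.22
position: [0.6073, -0.0109, 0.0968]
tool_rot: [0.003, 0.937, -0.349, 0.003]
ft_force: [0.1, -6.8, 6.7]
grip_width: 0.17
grip_force: 260.0
```

```bash
python3 st.py
```

```text
57.22 [ 0.6073 -0.0109  0.0968] yaw -40.91 j6 124.8 F [ 0.1 -6.8  6.7] M [-1.361  0.218  8.245] w 0.17 g 260.0
```

send_rows([
  [1,0,0,0,-0.5],
  [1,0,0,0,-0.5],
])

```text
time_s: 57.38
position: [0.6073, -0.0109, 0.0968]
tool_rot: [0.003, 0.945, -0.328, 0.003]
ft_force: [-0.4, -8.6, 5.3]
grip_width: 0.171
grip_force: 241.0
```

```bash
python3 st.py
```

```text
57.38 [ 0.6073 -0.0109  0.0968] yaw -38.26 j6 122.2 F [-0.4 -8.6  5.3] M [-1.329  0.237  7.617] w 0.171 g 241.0
```

send_rows([
  [1,0,0,0,-0.8],
  [1,0,0,0,-1.6],
  [1,0,0,0,-2.4],
  [1,0,0,0,-2.4],
])

```text
time_s: 57.72
position: [0.6073, -0.011, 0.0967]
tool_rot: [0.003, 0.973, -0.231, 0.002]
ft_force: [0.3, -7.0, 6.4]
grip_width: 0.168
grip_force: 162.9
```

```bash
python3 st.py
```

```text
57.72 [ 0.6073 -0.011   0.0967] yaw -26.71 j6 110.5 F [ 0.3 -7.   6.4] M [-1.198  0.19   4.777] w 0.168 g 162.9
```

send_rows([
  [1,0,0,0,-0.6],
  [1,0,0,0,-1.2],
  [1,0,0,0,-1.2],
])

```text
time_s: 57.97
position: [0.6074, -0.011, 0.0967]
tool_rot: [0.002, 0.983, -0.182, 0.002]
ft_force: [0.4, -6.1, 5.0]
grip_width: 0.167
grip_force: 127.3
```

```bash
python3 st.py
```

```text
57.97 [ 0.6074 -0.011   0.0967] yaw -20.98 j6 104.8 F [ 0.4 -6.1  5. ] M [-1.094  0.148  3.466] w 0.167 g 127.3
```

send_rows([
  [1,0,0,0,-0.8],
  [1,0,0,0,-1.6],
  [1,0,0,0,-2.6],
  [1,0,0,0,-3.6],
  [1,0,0,0,-4.7],
  [1,0,0,0,-5.8],
  [1,0,0,0,-6.9],
  [1,0,0,0,-8],
  [1,0,0,-0.01,-9.1],
  [1,0,0,-0.01,-10.2],
  [1,0,0,-0.01,-11.3],
  [1,0,0,-0.02,-12.4],
  [1,0,0,-0.02,-13.5],
  [1,0,0,-0.02,-14.6],
  [1,0,0,-0.03,-15.7],
  [1,0,0,-0.03,-16.8],
  [1,0,0,-0.03,-17.9],
  [1,0,0,-0.04,-19],
  [1,0,0,-0.04,-19.2],
  [1,0,0,-0.04,-19.2],
])

```text
time_s: 59.63
position: [0.6072, -0.0108, 0.0975]
tool_rot: [0.002, 0.797, 0.603, 0.001]
ft_force: [0.6, -5.2, 5.8]
grip_width: 0.165
grip_force: 41.2
```

```bash
python3 st.py
```

```text
59.63 [ 0.6072 -0.0108  0.0975] yaw 74.23 j6 9.5 F [ 0.6 -5.2  5.8] M [-0.934  0.101  0.034] w 0.165 g 41.2
```

send_rows([
  [1,0,0,0,-0.6],
  [1,0,0,0,-1.6],
  [1,0,0,0,-2.7],
  [1,0,0,0,-3.9],
  [1,0,0,0,-5.1],
  [1,0,0,0,-6.3],
  [1,0,0,0,-7.5],
  [1,0,0,-0.01,-8.7],
  [1,0,0,-0.01,-9.9],
  [1,0,0,-0.01,-11.1],
  [1,0,0,-0.02,-12.3],
  [1,0,0,-0.02,-13.5],
  [1,0,0,-0.02,-14.7],
  [1,0,0,-0.03,-15.9],
  [1,0,0,-0.03,-17.1],
  [1,0,0,-0.03,-18.3],
  [1,0,0,-0.04,-19.4],
  [1,0,0,-0.04,-20],
  [1,0,0,-0.04,-20],
  [1,0,0,-0.04,-20],
])

```text
time_s: 61.3
position: [0.6071, -0.0109, 0.0989]
tool_rot: [0.002, 0.051, 0.999, -0.001]
ft_force: [-0.7, -6.4, 6.6]
grip_width: 0.166
grip_force: 41.3
```

```bash
python3 st.py
```

```text
61.3 [ 0.6071 -0.0109  0.0989] yaw 174.2 j6 -90.5 F [-0.7 -6.4  6.6] M [-0.874  0.11   0.051] w 0.166 g 41.3
```

send_rows([
  [0.66,0,0,0,0],
  [0.5,0,0,0,0],
  [0.2,0,0,0,0],
  [0,0,0,0,0],
  [0,0,0,-0.2,0],
  [0,0,0,-1,0],
  [0,0,0,-2.2,0],
  [0,0,0,-3.5,0],
  [0,0,0,-4.5,0],
  [0,1,0,-5,0],
  [0,2.2,0,-5,0],
  [0,3.4,0,-5,0],
  [0,4.6,0,-5,0],
  [0,6,0,-5,0],
  [0,6,0,-5,0],
])

```text
time_s: 62.55
position: [0.4203, 0.01, 0.2461]
tool_rot: [-0.002, 0.05, 0.999, 0.001]
ft_force: [0.4, 0.6, -0.8]
grip_width: 0.501
grip_force: 0.0
```

```bash
python3 st.py; python3 - <<'E'
from h import *
S=img("scene");T=img("top");S0=np.load("scene0.npy",allow_pickle=True).item();L=np.load("sceneL.npy",allow_pickle=True).item();TL=np.load("topL.npy",allow_pickle=True).item()
print("red",blobs(S,(0,140,120),(9,255,255),(300,260,350,310),20)," before",blobs(L,(0,140,120),(9,255,255),(300,260,350,310),20))
h=cv2.cvtColor(S["pixels"],cv2.COLOR_RGB2HSV)
for r in range(276,298,2): print(r,"".join("#" if (H<9 or H>172) and s>130 and v>70 else "." for H,s,v in h[r,306:348]))
d=cv2.absdiff(S["pixels"],S0["pixels"]).max(2)
for n,b in dict(brush=(170,215,225,300),mallet=(130,230,170,300),glue=(175,212,192,255),figure=(440,190,475,250),figure2=(455,135,495,205),scoop=(415,225,450,285)).items(): print(n,(d[b[1]:b[3],b[0]:b[2]]>40).sum())
print("lid moved since placed",(cv2.absdiff(S["pixels"],L["pixels"]).max(2)[240:300,355:425]>40).sum())
E
```

```text
62.55 [0.4203 0.01   0.2461] yaw 174.27 j6 -90.7 F [ 0.4  0.6 -0.8] M [ 0.002 -0.06  -0.013] w 0.501 g 0.0
red [([326.0, 285.0], [22.0, 16.0], 90)]  before [([326.5, 286.5], [17.0, 19.0], 90)]
276 .................######...................
278 .................######...................
280 .................#######..................
282 .................#######..................
284 ................#####..##.................
286 ..............#############...............
288 .............################.............
290 ............#################.............
292 ............#################.............
294 ..............#############...............
296 ....................###...................
brush 1
mallet 0
glue 0
figure 0
figure2 49
scoop 199
lid moved since placed 24
```

send_rows([
  [0,0,0,0,0],
  [0,0,0,0,0],
  [0,0,0,0,0],
  [0,0,0,0,0],
])

```text
time_s: 62.98
position: [0.4281, 0.0084, 0.2467]
tool_rot: [-0.0, 0.051, 0.999, 0.0]
ft_force: [-0.2, 0.5, 0.0]
grip_width: 0.499
grip_force: 0.0
```

```bash
python3 -c "
from h import *
print(bot.hand_in())"
```

```text
the job is handed in; nothing more can be done
None
```

I handed the job in at about 63 s with every step done in the order asked and the figure, glue bottle and mallet untouched; the verdict was not shown, and when the bleed screw bottomed I overran its stop by about 35° (about 8 N m at the wrist, pads reading 260 N) before backing it off half a turn.

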